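# Open the grill's gas valve with the hex key

### The job

Open the gas for the oyster grill: take the square-headed hex key from its wooden stand, feel for the hex socket of the valve down in the hole on top of the steel valve box, let the key drop fully home in it, and turn it anticlockwise, regrasping as needed, until the valve is fully open at its stop. Press, turn and meet the stop gently, so that the key never bears hard on the valve: less than 45 N while feeling for the socket, and never 80 N. Leave the key standing upright in the socket, let go of it, and leave the other things on the bench where they are.

Things in the scene. Friction and masses are not known exactly. Their poses are not given: they have to be found in the camera images.
- key_grip (a point): Centre of the square head, 24 x 24 x 24 mm, of the dark steel valve key (about 0.2 kg), which stands upright in its wooden stand; x, y, z along the head's edges, z up. From the middle of the head a hexagonal shank, 14 mm across flats (two of them face +y and -y; 16.2 mm across corners), goes straight down; its flat foot is 80 mm below this point.
- key_tip (a point): Centre of the flat foot of the valve key's shank, z up the shank; 8 mm above the bench while the key is in its stand. The stand is a fixed wooden block 70 x 70 x 40 mm with a round hole 19 mm wide and 32 mm deep.
- valve_box: Fixed steel box of the gas valve, 130 (x) x 120 (y) x 60 mm high, a round 44 mm hole in the middle of its 8 mm top plate; a pipe leaves its +x side. Origin: centre of underside, on the bench. Heights above it: flat brass valve face, seen down the hole, 48 mm; in it a conical countersink, 23 mm wide at the face, 17 mm at its bottom at 41 mm; below it the hex socket, floor at 25 mm.
- access_hole (a point): Centre of the 44 mm hole, level with the box's top. The valve sits off-centre under it: the upright axis of its countersink and hex socket (15.2 mm across flats, 16 mm deep) lies 4 to 5.5 mm to one side of this point, in any direction, differently each time, but stays put while worked; the hexagon may stand at any angle.
- spindle (a joint): Turn of the valve spindle in rad, which grows anticlockwise seen from above: 0 is shut, 4.2 is the hard stop, fully open. It starts between 0 and 0.3. It does not tell the direction of the hexagon's corners. It turns with a steady friction of 0.12 N m and stays where it is left.
- wrench: Bystander: steel wrench 160 mm long lying on the bench; origin on its underside, half-way along
- cup: Bystander: aluminium cup 64 mm wide, 75 mm high; origin at the centre of its underside
- oyster_a: Bystander: oyster shell about 85 x 55 x 26 mm lying on the bench; origin at the centre of its underside
- oyster_b: Bystander: oyster shell about 85 x 55 x 26 mm lying on the bench; origin at the centre of its underside
- brush: Bystander: scrubbing brush 170 mm long lying on the bench; origin on its underside, half-way along
- bowl: Bystander: steel bowl 130 mm wide, 50 mm high; origin at the centre of its underside
- jar: Bystander: glass jar 60 mm wide, 85 mm high; origin at the centre of its underside
Not all that is in view belongs to the job. Of the things like the part that bears key_grip, leave any that is green or orange; of the rest the smaller one is meant.

How it is judged:
By the outcome, as a careful person would: the job done as asked, in the order asked, and still so for the second after the job is handed in, with the robot touching nothing.
It also fails if it takes over 72 s, if anything falls off the work surface, if the arm or the gripper's body presses on something with over 40 N, if the wrist force passes 120 N, or if a joint passes its speed limit or range.

### The arm

A 6-joint arm with a two-finger parallel gripper is mounted at the origin on the work surface. World frame = base frame: x ahead of the robot, y to its left, z up, the work surface at z = 0. Lengths are in mm, angles in rad, forces in N, time in s.
With the tool pointing down it reaches from about 400 to 825 mm from the base axis. Payload 7 kg.
Tool frame: the origin (TCP) lies midway between the tips of the shut fingers; the grasp point (between the pads) lies 19 mm behind it; z points along the fingers, x is the direction in which the jaws open and shut, and the axes are right-handed (so a half turn about z gives the same grasp; the last joint's range is limited). The gripper opens to 88 mm and grips with 3 to 60 N. Pads are 19 mm wide; open, the fingers measure 130 mm over their backs; the gripper's body (78 mm by 193 mm) begins 47 mm behind the grasp point.
Start: joints at [1.466, 0.359, 0.012, 0, -1.224, -0.288], TCP at [258.381, 623.566, 226.561] pointing down, gripper open.
Joint ranges: [-3.07, 3.07], [-1.43, 2.12], [-1.02, 1.25], [-3.03, 1.67], [-3.05, -0], [-3.03, 3.03]. Speed limits (rad/s): [2.39, 2.39, 3.01, 3.14, 3.14, 3.14].

### API

Orientations are given as a rotation vector (axis times angle).
In Python, from cell import bot gives the robot as it stands.
- The arm moves only by the tool servo_tool, never from a script. Its argument "motion" is a list that holds one entry, the list of rows, each a list of 7 numbers: the turn, a rotation vector about the tool's x, y, z in degrees, then the shift along the tool's x, y, z in cm, then the finger opening in cm, from 0 to 8.76. In form: [[[rx, ry, rz, x, y, z, fingers], ...]]. A call has 1 to 10 rows; each row is the pose to reach, as a shift and turn from the pose measured when the call began, along the tool's axes at that moment; what a row does not reach only later rows make up. A row lasts 1/8 s, in which the tool goes at most 62.5 mm and 10.7 degrees, less where a joint would pass 70% of its speed; a pose out of reach is approached as far as the arm can. A call with a gripper value outside its range is refused whole. The fingers move at their own pace and stop on an object; "squeeze" is the grip in N (left out, the last holds). Time passes only in rows, so rows that repeat a pose let the fingers close. It gives the time, the measured TCP pose, the force and the opening at its end, in the units of the state.
- bot.get_obs(): the state, without advancing time (a new reading comes with each control period).
- bot.camera(name): name is "scene" or "side" or "wrist"; returns a dict with "color" (420x560x3 uint8, red, green, blue), "intrinsics" (3x3 intrinsics, pixels), "pose" (4x4, takes a point from camera to world coordinates). Camera axes: x right, y up, looking along -z (the intrinsics and any distortion apply to the point x, -y, -z); pixel columns grow to the right and rows downward; lengths in mm; the calibration is good to about 2 mm. A picture is of the moment at which its call begins. There is no depth.
- bot.close_job(): hands the job in, once; it reports no verdict.
Trained networks look in the newest picture that a camera, given by its name, has taken for a name from the list of things; names that differ only in an ending like _2 or _b are one class to them, and where a whole thing is asked for, a point or a joint stands for the part that bears it (a point fixed in the world has none). Each returns a list of dicts, best first, with "conf" (0 to 1); they miss things now and then, are a little off and sometimes report something else, mostly with a low value. They report only what shows in the picture. A call takes as long as a camera call. They do not tell look-alikes from the thing itself.
- bot.regions_of(camera, query): "mask" (420x560 bool, what is visible of it).
- bot.spot_point(camera, query): "point" ([x, y, z] in mm, in the coordinates of the camera as it stood for that picture, good to about 4 mm: a listed point, or the origin of a listed thing).
The state is a dict: "t": time; "q": joint angles; "qd": joint speeds; "effort": joint torques, N m; "position": TCP position; "tool_rot": TCP orientation; "wrist_force": force on the tool from outside, world axes, zero at the start; "wrist_torque": the same for the moment, N m; "opening": finger opening in mm.
Only numpy, scipy, OpenCV 4.12 (cv2) and the standard library are available. Lean on these libraries where they do the work, as an engineer would, in place of code of your own. Each camera call takes 0.05 s, during which the arm holds its last target.

## Working session

There is one attempt and no reset: what is moved stays moved. The work goes in short steps, Python scripts to look and compute and a tool call to move; the robot and the scene stay as the last step left them, time stands still between calls to the robot, and variables do not carry over. Pictures are saved under pics/ and viewed, and the job is handed in when it is done.

Besides the shell and the picture viewer there is one more tool, called after "Request:" as name(argument=value, ...) on one line, values as JSON. servo_tool: Moves the arm, as the interface text tells. Its arguments: {"type":"object","properties":{"motion":{"type":"array"},"squeeze":{"type":"number"}},"required":["motion"]}

```bash
ls; mkdir -p pics; python3 - <<'E'
from cell import bot
import cv2,numpy as np
o=bot.get_obs()
for k,v in o.items(): print(k,np.round(v,3))
for n in ["scene","side","wrist"]:
    c=bot.camera(n); cv2.imwrite(f"pics/{n}0.png",c["color"][:,:,::-1]); print(n,np.round(c["intrinsics"],1).tolist(),np.round(c["pose"],3).tolist(), [k for k in c])
    for q in ["key_grip","key_tip","access_hole","valve_box"]:
        for r in bot.spot_point(n,q):
            p=c["pose"]@np.r_[r["point"],1]; print(n,q,round(r["conf"],2),np.round(p[:3],1))
E
```

```text
pics
t 0.0
q [ 1.466  0.359  0.011 -0.    -1.224 -0.288]
qd [-0.    -0.     0.001 -0.    -0.001 -0.   ]
effort [ 1.0000e-03 -5.8272e+01  2.9305e+01  6.9970e+00  7.0000e-03 -0.0000e+00]
position [258.218 623.126 225.639]
tool_rot [ 1.744e+00 -2.611e+00  2.000e-03]
wrist_force [ 0.496 -0.907 -0.147]
wrist_torque [ 0.009 -0.034  0.012]
opening 87.622
scene [[412.4, 0.0, 283.1], [0.0, 412.4, 215.1], [0.0, 0.0, 1.0]] [[-0.858, -0.307, 0.411, 926.328], [0.513, -0.52, 0.683, 707.452], [0.004, 0.797, 0.604, 710.538], [0.0, 0.0, 0.0, 1.0]] ['color', 'intrinsics', 'pose']
scene key_grip 0.86 [532.8 211.5  87.6]
scene key_grip 0.78 [624.8 216.9  84.5]
scene key_grip 0.67 [631.7 142.2 109.5]
scene key_grip 0.67 [568.5 308.6 100.5]
scene key_tip 0.98 [573.8 306.8   0.8]
scene key_tip 0.7 [534.9 210.    8.7]
scene key_tip 0.63 [632.8 144.3   5. ]
scene key_tip 0.57 [6.291e+02 2.201e+02 2.000e-01]
scene key_tip 0.32 [ 551.2 -185.4   60.7]
scene access_hole 0.82 [ 552.2 -183.7   58. ]
scene valve_box 0.6 [ 546.8 -179.8    1.4]
scene valve_box 0.19 [503.6  13.3  -1.6]
side [[455.4, 0.0, 282.3], [0.0,
[... 194 characters left out ...]
y_grip 0.74 [577.4 307.  100.9]
side key_grip 0.72 [537.9 203.9  91. ]
side key_grip 0.7 [639.1 142.7 114.3]
side key_grip 0.66 [633.9 212.2  82.8]
side key_tip 0.74 [540.  202.6   8.8]
side key_tip 0.72 [638.9 141.9   6.6]
side key_tip 0.57 [574.2 306.1   3.4]
side key_tip 0.5 [634.4 214.3   2.1]
side key_tip 0.24 [ 6.65e+02  2.40e+00 -5.00e-01]
side access_hole 0.97 [ 554.2 -186.    62.4]
side valve_box 0.73 [ 553.4 -185.    -2.8]
side valve_box 0.48 [ 610.5 -443.     5.6]
wrist [[351.6, 0.0, 279.3], [0.0, 351.6, 210.9], [0.0, 0.0, 1.0]] [[-0.383, 0.886, 0.261, 328.874], [-0.924, -0.367, -0.108, 593.916], [-0.0, -0.282, 0.959, 383.859], [0.0, 0.0, 0.0, 1.0]] ['color', 'intrinsics', 'pose']
```

View pics/scene0.png

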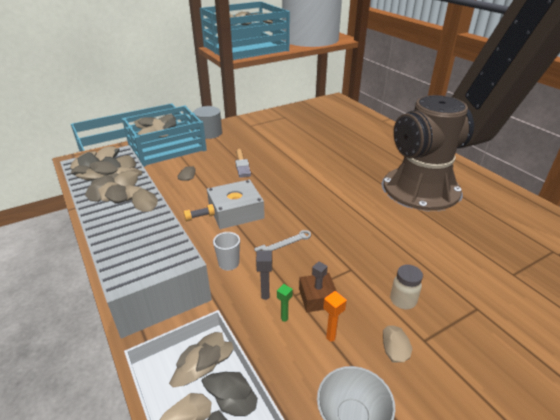

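View pics/side0.png

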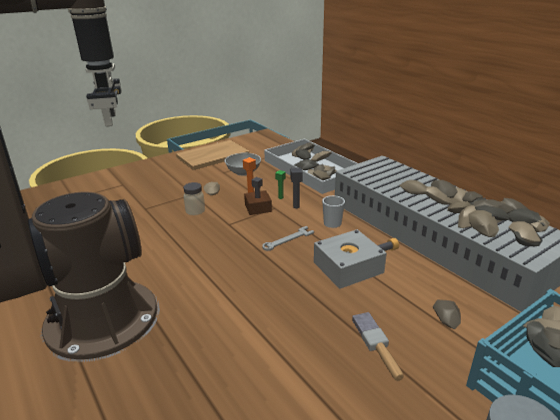

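View pics/wrist0.png

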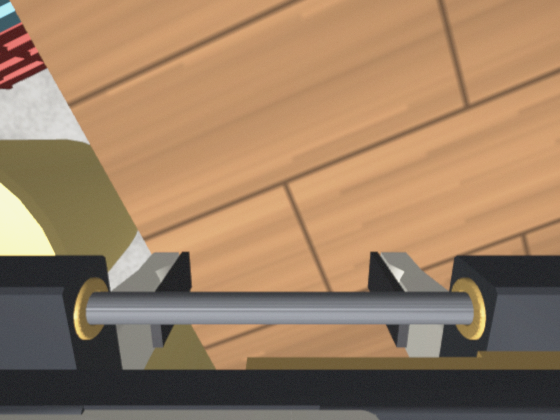

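The scene view shows four keys:
- dark, tall, at (265,262)
- green, at (285,295)
- orange, at (333,305)
- dark, short, in the wooden stand at (319,272)

The green and orange ones are ruled out. Of the two dark ones, the smaller is the one in the stand, near world (535,208). I'll confirm it in an enlarged crop.

```bash
cat > h.py <<'E'
import numpy as np, cv2
from scipy.spatial.transform import Rotation as R
from cell import bot
def proj(c,P):
    P=np.atleast_2d(P); T=np.linalg.inv(c["pose"]); q=P@T[:3,:3].T+T[:3,3]
    K=c["intrinsics"]; d=-q[:,2]
    return np.c_[K[0,0]*q[:,0]/d+K[0,2], -K[1,1]*q[:,1]/d+K[1,2]]
def plane(c,uv,z):
    uv=np.atleast_2d(uv).astype(float);K=c["intrinsics"]
    d=np.c_[(uv[:,0]-K[0,2])/K[0,0],-(uv[:,1]-K[1,2])/K[1,1],-np.ones(len(uv))]@c["pose"][:3,:3].T
    o=c["pose"][:3,3]; s=(z-o[2])/d[:,2]; return o+d*s[:,None]
def st():
    o=bot.get_obs(); r=R.from_rotvec(o["tool_rot"]).as_matrix()
    print("t %.2f pos %s xaxis_yaw %.2f zax %s q6 %.3f F %s T %s op %.1f"%(o["t"],np.round(o["position"],1),np.degrees(np.arctan2(r[1,0],r[0,0])),np.round(r[:,2],4),o["q"][5],np.round(o["wrist_force"],1),np.round(o["wrist_torque"],2),o["opening"]))
    return o,r
def rel(pos,yaw_deg):
    """relative motion to TCP pos, tool down, x-axis yaw"""
    o,r=st(); a=np.radians(yaw_deg)
    t=np.array([[np.cos(a),np.sin(a),0],[np.sin(a),-np.cos(a),0],[0,0,-1]])
    rv=np.degrees(R.from_matrix(r.T@t).as_rotvec()); d=r.T@(np.array(pos)-o["position"])/10
    print("rot",np.round(rv,2),"shift cm",np.round(d,2))
E
python3 - <<'E'
from h import *
a=cv2.imread("pics/scene0.png")[230:350,240:360]; b=cv2.imread("pics/side0.png")[145:225,220:320]
a=cv2.resize(a,(480,480),interpolation=cv2.INTER_CUBIC); b=cv2.resize(b,(300,240),interpolation=cv2.INTER_CUBIC)
im=np.zeros((480,790,3),np.uint8); im[:,:480]=a; im[:240,485:785]=b
cv2.imwrite("pics/crop1.png",im)
r=R.from_rotvec(bot.get_obs()["tool_rot"]).as_matrix(); print(r.round(3))
rel([535,208,180],-67)
E
```

```text
[[-0.383 -0.924 -0.   ]
 [-0.924  0.383  0.   ]
 [-0.     0.    -1.   ]]
t 0.75 pos [258.4 623.6 226.6] xaxis_yaw -112.51 zax [-0.e+00  1.e-04 -1.e+00] q6 -0.288 F [-0.   0.4  0.3] T [-0.01  0.01  0.  ] op 87.5
rot [  0.     0.   -45.51] shift cm [ 27.8  -41.46   4.66]
```

View pics/crop1.png

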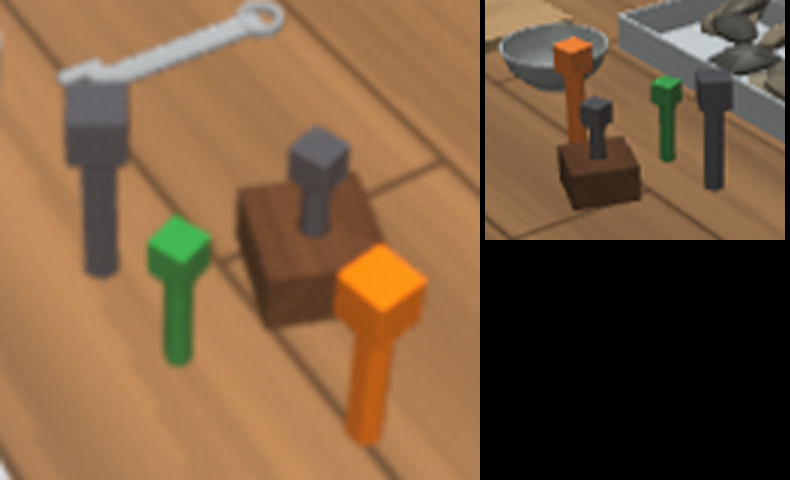

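The crop confirms it. The small dark key stands in the brown stand, with its head at scene pixel (319,270). The tall dark key to its left is the larger decoy. Next I'll get the head yaw and plan a wrist view.

```bash
python3 - <<'E'
from h import *
c=bot.camera("scene")
cor=[(312.25,270.75),(319.5,262),(327,269.5),(320.5,276.25)]
P=plane(c,cor,100);print(P.round(1),P.mean(0).round(1))
for i in range(4):
    d=P[(i+1)%4]-P[i]; print(np.hypot(*d[:2]).round(1),np.degrees(np.arctan2(d[1],d[0])).round(1)%90)
# tool->cam
w=bot.camera("wrist"); o,r=st()
T=np.eye(4);T[:3,:3]=r;T[:3,3]=o["position"]
X=np.linalg.inv(T)@w["pose"]; print(X.round(3)); np.save("X.npy",X)
w2=dict(w); w2["pose"]=X
for z in [-19,0,50,100,150,200]: print(z,[proj(w2,[0,y,z]).round(0).tolist() for y in (0,-40,-80,-120)])
E
```

```text
[[556.8 212.3 100. ]
 [528.8 198.4 100. ]
 [528.3 225.  100. ]
 [551.2 234.1 100. ]] [541.3 217.4 100. ]
31.3 26.30000000000001
26.6 1.2000000000000028
24.7 21.7
22.5 14.5
t 0.85 pos [258.4 623.6 226.6] xaxis_yaw -112.50 zax [-0.  0. -1.] q6 -0.288 F [-0.1  0.1  0. ] T [ 0.07  0.04 -0.06] op 87.8
[[   1.      -0.       0.       0.401]
 [  -0.      -0.959   -0.282  -76.481]
 [   0.       0.282   -0.959 -157.353]
 [   0.       0.       0.       1.   ]]
-19 [[[278.0, 289.0]], [[278.0, 201.0]], [[278.0, 98.0]], [[278.0, -25.0]]]
0 [[[279.0, 270.0]], [[279.0, 190.0]], [[278.0, 99.0]], [[278.0, -8.0]]]
50 [[[279.0, 235.0]], [[279.0, 171.0]], [[279.0, 101.0]], [[279.0, 22.0]]]
100 [[[279.0, 212.0]], [[279.0, 159.0]], [[279.0, 102.0]], [[279.0, 39.0]]]
150 [[[279.0, 196.0]], [[279.0, 151.0]], [[279.0, 103.0]], [[279.0, 51.0]]]
200 [[[279.0, 184.0]], [[279.0, 145.0]], [[279.0, 104.0]], [[279.0, 59.0]]]
```

Request:
servo_tool(motion=[[[0,0,10,4,-6,0,6],[0,0,20,8,-12,0.5,6],[0,0,30,12,-18,1,6],[0,0,40,16,-24,1.5,6],[0,0,50,20,-30,2,6],[0,0,60,24,-36,2.5,6],[0,0,70,27.8,-41.6,2.7,6],[0,0,80,27.8,-41.6,2.7,6],[0,0,90,27.8,-41.6,2.7,6],[0,0,100,27.8,-41.6,2.7,6]]])

```text
t: 2.1
position: [536.9, 206.2, 199.5]
tool_rot: [-0.891, -3.012, 0.0]
wrist_force: [0.2, 0.3, 0.3]
opening: 59.7
```

Request:
servo_tool(motion=[[[0,0,10,0,0,0,6],[0,0,20,0,0,0,6],[0,0,30,0,0,0,6],[0,0,40,0,0,0,6],[0,0,40,0,0,0,6]]])

```text
t: 2.72
position: [536.9, 206.2, 199.6]
tool_rot: [1.867, 2.527, 0.0]
wrist_force: [-0.7, -0.8, -0.0]
opening: 60.1
```

```bash
python3 - <<'E'
from h import *
st()
c=bot.camera("wrist"); cv2.imwrite("pics/w1.png",c["color"][:,:,::-1])
for q in ["key_grip","key_tip"]:
    for r in bot.spot_point("wrist",q): print(q,round(r["conf"],2),(c["pose"]@np.r_[r["point"],1])[:3].round(1))
for r in bot.regions_of("wrist","key_grip"):
    ys,xs=np.nonzero(r["mask"]); print(r["conf"],xs.min(),xs.max(),ys.min(),ys.max())
rel([535,208,180],107)
E
```

```text
t 2.73 pos [536.9 206.2 199.6] xaxis_yaw 107.09 zax [ 1.e-04  1.e-04 -1.e+00] q6 -1.979 F [-0.7 -0.8 -0. ] T [ 0.02 -0.09  0.  ] op 60.1
key_grip 0.74 [537.1 203.2  89.5]
key_tip 0.74 [631.3 216.4   1.4]
key_tip 0.57 [575.9 303.8  -2.1]
key_tip 0.43 [639.  141.5  -3.5]
0.87 350 401 235 278
0.85 264 295 184 226
0.54 186 205 242 251
t 2.92 pos [536.9 206.2 199.6] xaxis_yaw 107.19 zax [ 0. -0. -1.] q6 -1.978 F [-0.4  0.1 -0.7] T [ 0.04 -0.13 -0.  ] op 59.8
rot [0.   0.   0.19] shift cm [ 0.23 -0.13  1.96]
```

View pics/w1.png

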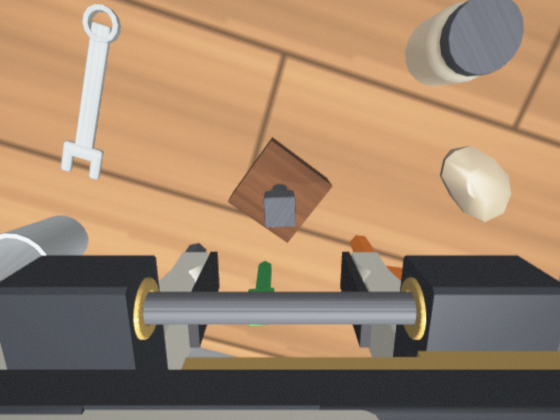

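The wrist view shows the key head at (280,210), nearly square to the jaws. The stand is at (280,190), and the green key and orange head are partly behind the gripper. I'll refine the head's outline.

```bash
python3 - <<'E'
from h import *
c=bot.camera("wrist"); im=c["color"][:,:,::-1].copy()
cr=im[170:240,245:315]; cv2.imwrite("pics/w1c.png",cv2.resize(cr,(560,560),interpolation=cv2.INTER_CUBIC))
g=cr.astype(int)
# greyish top face: low saturation
sat=g.max(2)-g.min(2); print()
m=((sat<22)&(g.mean(2)>60)).astype(np.uint8)
n,l,s,ce=cv2.connectedComponentsWithStats(m); i=1+np.argmax(s[1:,4]); print(s[i],ce[i])
cnt=max(cv2.findContours((l==i).astype(np.uint8),0,1)[0],key=cv2.contourArea)
rc=cv2.minAreaRect(cnt); print(rc)
box=cv2.boxPoints(rc)+[245,170]; P=plane(c,box,100); print(P.round(1),P.mean(0).round(1))
for k in range(4):
    d=P[(k+1)%4]-P[k]; print(np.hypot(*d[:2]).round(1),np.degrees(np.arctan2(d[1],d[0])).round(1)%90)
E
```

```text
[  19   14   32   44 1161] [34.18518519 37.13264427]
((34.030277252197266, 35.28730010986328), (42.545467376708984, 30.554332733154297), 87.79740142822266)
[[520.2 188.  100. ]
 [512.6 209.4 100. ]
 [544.1 220.9 100. ]
 [552.  198.7 100. ]] [532.2 204.3 100. ]
22.8 19.5
33.5 20.0
23.6 19.5
33.5 18.599999999999994
```

View pics/w1c.png

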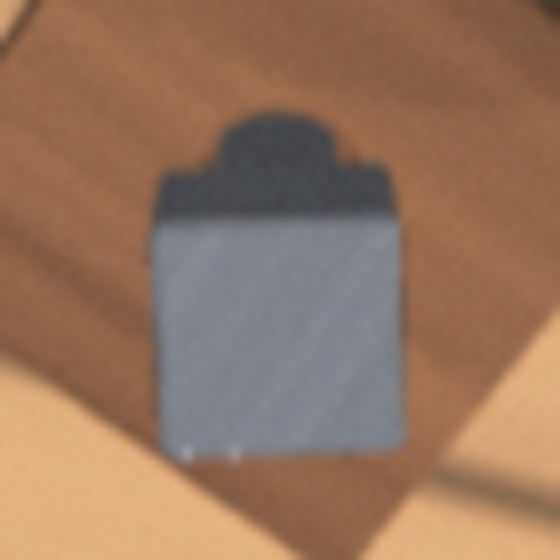

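```bash
python3 - <<'E'
from h import *
c=bot.camera("wrist")
P=plane(c,np.array([(153,217),(402,217),(407,447),(161,456)])/8+[245,170]-0.4,100); print(P.round(1),P.mean(0).round(1))
for k in range(4):
    d=P[(k+1)%4]-P[k]; print(np.hypot(*d[:2]).round(1),np.degrees(np.arctan2(d[1],d[0])).round(1)%90)
m=P.mean(0); rel([m[0],m[1],69],108.3)
E
```

```text
[[528.9 191.2 100. ]
 [522.  213.6 100. ]
 [543.6 221.1 100. ]
 [551.5 198.6 100. ]] [536.5 206.1 100. ]
23.4 17.200000000000003
22.9 19.1
23.8 19.400000000000006
23.8 18.30000000000001
t 3.02 pos [536.8 206.2 199.5] xaxis_yaw 107.13 zax [-0. -0. -1.] q6 -1.979 F [0.8 0.2 0.2] T [ 0.03 -0.17 -0.04] op 60.1
rot [-0.   -0.   -1.17] shift cm [-0.   -0.03 13.05]
```

Request:
servo_tool(motion=[[[0,0,-1.2,0,0,4,5],[0,0,-1.2,0,0,8,5],[0,0,-1.2,0,0,11,5],[0,0,-1.2,0,0,13,5],[0,0,-1.2,0,0,13,5],[0,0,-1.2,0,0,13,4]]])

```text
t: 3.78
position: [537.4, 206.6, 70.4]
tool_rot: [1.838, 2.547, 0.001]
wrist_force: [0.0, 0.7, 0.1]
opening: 44.8
```

```bash
python3 - <<'E'
from h import *
st()
c=bot.camera("wrist"); cv2.imwrite("pics/w2.png",c["color"][:,:,::-1])
E
```

```text
t 3.77 pos [537.4 206.6  70.4] xaxis_yaw 108.37 zax [ 9.e-04  4.e-04 -1.e+00] q6 -1.957 F [0.  0.7 0.1] T [ 0.06 -0.17 -0.07] op 44.8
```

View pics/w2.png

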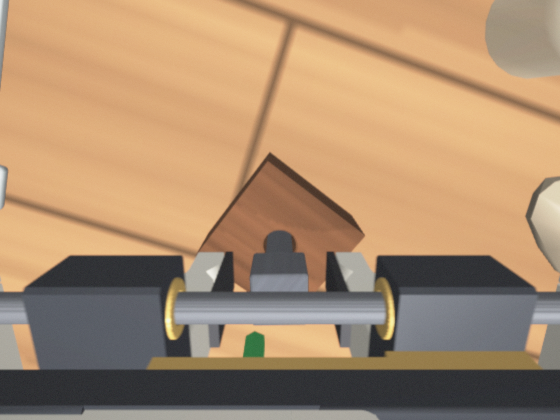

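The key head, at (279,275), sits centred between the pads. I'll close on it.

Request:
servo_tool(motion=[[[0,0,0,0,0,0.1,2.0],[0,0,0,0,0,0.1,2.0],[0,0,0,0,0,0.1,2.0],[0,0,0,0,0,0.1,2.0],[0,0,0,0,0,0.1,2.0]]], squeeze=30)

```text
t: 4.45
position: [537.9, 206.9, 70.2]
tool_rot: [1.838, 2.547, 0.004]
wrist_force: [-1.0, -0.8, 5.3]
opening: 23.7
```

```bash
python3 - <<'E'
from h import *
st()
E
```

```text
t 4.45 pos [537.9 206.9  70.2] xaxis_yaw 108.37 zax [ 0.0023  0.0012 -1.    ] q6 -1.957 F [-1.  -0.8  5.3] T [-0.03  0.07  0.01] op 23.7
```

Request:
servo_tool(motion=[[[0,0,0,0,0,-1,2.0],[0,0,0,0,0,-4,2.0],[0,0,0,0,0,-8,2.0],[0,0,0,0,0,-12,2.0],[0,0,0,0,0,-13.5,2.0],[0,0,0,0,0,-13.5,2.0]]])

```text
t: 5.2
position: [537.6, 206.9, 205.8]
tool_rot: [1.838, 2.547, 0.006]
wrist_force: [-0.2, 0.4, -2.4]
opening: 23.8
```

```bash
python3 - <<'E'
from h import *
c=bot.camera("side"); cv2.imwrite("pics/s3.png",c["color"][:,:,::-1])
rel([553+76*np.sin(np.radians(-3.5)),-185-76,205],-3.5)
E
```

```text
t 5.25 pos [537.  206.5 204.4] xaxis_yaw 108.36 zax [ 0.0013  0.0013 -1.    ] q6 -1.957 F [-0.3  0.2 -2.7] T [-0.   -0.07 -0.01] op 23.8
rot [ 1.0000e-02 -1.2000e-01  1.1186e+02] shift cm [-44.73 -13.65  -0.12]
```

View pics/s3.png

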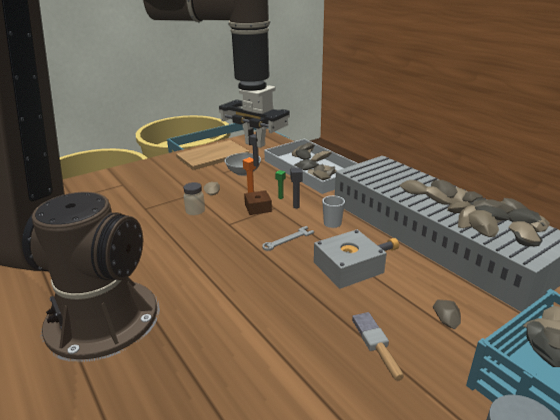

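The key is in hand: the stand is empty and the wrist carries about 2.5 N. Next I'll travel to a viewing pose by the valve.

Request:
servo_tool(motion=[[[0,0,10,-3,-1,0,2.0],[0,0,20,-7.5,-2.3,0,2.0],[0,0,30,-12,-3.7,0,2.0],[0,0,40,-17,-5.2,0,2.0],[0,0,50,-22,-6.7,0,2.0],[0,0,60,-27,-8.2,0,2.0],[0,0,70,-32,-9.8,0,2.0],[0,0,80,-37,-11.3,0,2.0],[0,0,90,-42,-12.8,0,2.0],[0,0,100,-44.7,-13.6,0,2.0]]])

```text
t: 6.5
position: [547.3, -262.6, 201.1]
tool_rot: [-3.132, -0.216, 0.004]
wrist_force: [-0.7, 0.3, -1.0]
opening: 23.6
```

Request:
servo_tool(motion=[[[0,0,10,0,0,2,2.0],[0,0,12,0,0,5,2.0],[0,0,12,0,0,7.5,2.0],[0,0,12,0,0,7.5,2.0],[0,0,12,0,0,7.5,2.0]]])

```text
t: 7.12
position: [545.7, -271.1, 125.7]
tool_rot: [-3.12, 0.088, 0.001]
wrist_force: [0.0, 0.0, -1.0]
opening: 23.8
```

```bash
python3 - <<'E'
from h import *
st()
c=bot.camera("wrist"); cv2.imwrite("pics/w4.png",c["color"][:,:,::-1])
for n in ["wrist"]:
  for q in ["access_hole","valve_box","key_tip"]:
    for r in bot.spot_point(n,q): print(q,round(r["conf"],2),(c["pose"]@np.r_[r["point"],1])[:3].round(1))
E
```

```text
t 7.12 pos [ 545.7 -271.1  125.7] xaxis_yaw -3.22 zax [-2.000e-04  2.070e-02 -9.998e-01] q6 -3.030 F [ 0.  0. -1.] T [-0.2  -0.11  0.01] op 23.8
access_hole 0.86 [ 554.8 -184.8   56.1]
valve_box 0.92 [ 553.3 -180.1    5.3]
valve_box 0.72 [ 547.7 -269.3   65.1]
key_tip 0.79 [ 548.4 -265.3   63.1]
```

View pics/w4.png

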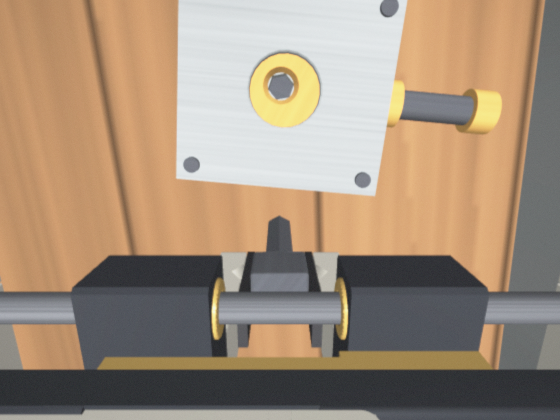

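The wrist view shows the brass valve face through the hole at about (285,90), with the countersink and hex socket at about (280,86), to the left of the hole centre. Joint 6 is at its limit here, so I'll turn anticlockwise a bit. First I'll enlarge the socket.

```bash
python3 - <<'E'
from h import *
print(bot.get_obs()["q"].round(3))
ims=[]
for i in range(3):
    c=bot.camera("wrist"); ims.append(c["color"].astype(float))
im=np.mean(ims,0).astype(np.uint8)[:,:,::-1]
cv2.imwrite("pics/w4c.png",cv2.resize(im[45:135,235:335],(800,720)[0:2] if 0 else (660,594),interpolation=cv2.INTER_CUBIC))
E
```

```text
[-0.154  0.337 -0.252 -0.025 -0.982 -3.03 ]
```

View pics/w4c.png

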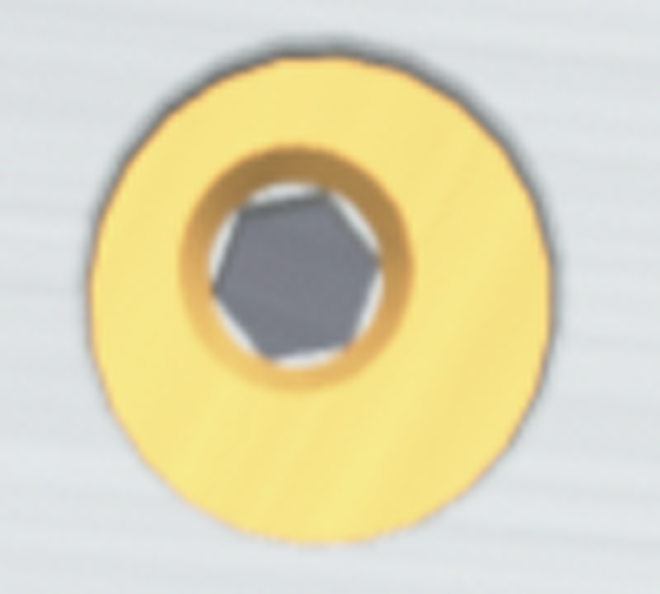

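```bash
python3 - <<'E'
from h import *
c=bot.camera("wrist"); o,r=st()
f=lambda L: np.array(L)/6.6+[235,45]-0.42
hexc=f([(325,190),(380,262),(350,350),(268,360),(213,290),(240,210)])
P=plane(c,hexc,41); ce=P.mean(0); print("hex",ce.round(2),np.hypot(*(P-ce)[:,:2].T).round(2), (np.degrees(np.arctan2(*(P-ce)[:,1::-1].T))%60).round(1))
def circ(x0,x1,y0,y1,z):
    q=f([(x0,(y0+y1)/2),(x1,(y0+y1)/2),((x0+x1)/2,y0),((x0+x1)/2,y1)]); P=plane(c,q,z); print(z,P.mean(0).round(2),"w",np.hypot(*(P[1]-P[0])[:2]).round(1),np.hypot(*(P[3]-P[2])[:2]).round(1))
circ(180,413,145,391,48); circ(211,384,183,367,41); circ(85,556,38,545,60)
T=np.r_[o["position"]]
foot=T+r[:,2]*62.2; print("foot",foot.round(1),"pix",proj(c,foot).round(1))
# hex foot corners for key: flats face key's +-y; unknown sign
k=cv2.imread("pics/w4.png")[195:295,230:330]; 
pts=[]
for a in np.arange(0,360,60):
    p=foot+8.08*(np.cos(np.radians(a))*r[:,0]+np.sin(np.radians(a))*r[:,1]); pts.append(proj(c,p)[0])
k=cv2.resize(k,(600,600),interpolation=cv2.INTER_CUBIC)
for off,col in((0,(0,0,255)),(30,(0,255,0))):
  for a in np.arange(off,360+off,60):
    p=foot+8.08*(np.cos(np.radians(a))*r[:,0]+np.sin(np.radians(a))*r[:,1]); u=(proj(c,p)[0]-[230,195]+.42)*6; cv2.circle(k,tuple(int(v) for v in u),3,col,-1)
cv2.imwrite("pics/foot.png",k)
E
```

```text
t 7.53 pos [ 545.8 -271.   126.3] xaxis_yaw -3.24 zax [ 0.0014  0.0207 -0.9998] q6 -3.030 F [-0.7 -0.3 -2.1] T [-0.12 -0.11 -0.02] op 24.1
hex [ 551.1  -180.24   41.  ] [8.64 8.47 8.76 8.33 8.36 8.39] [7.5 6.6 5.  7.  4.9 8.1]
48 [ 551.15 -179.97   48.  ] w 22.5 22.4
41 [ 551.26 -180.07   41.  ] w 17.2 17.3
60 [ 553.15 -183.27   60.  ] w 43.3 44.2
foot [ 545.9 -269.7   64.1] pix [[279.3 227.4]]
```

View pics/foot.png

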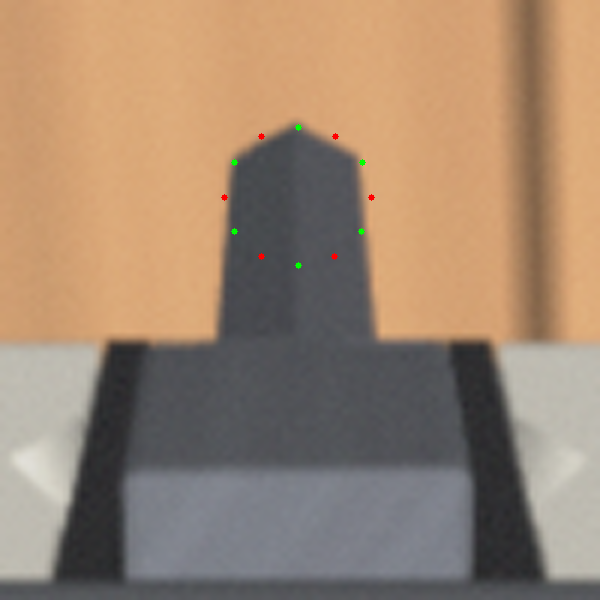

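The predicted foot position (green dots) matches the picture, with the key's corners along tool ±y. The socket axis is at (551.2,-180.1), about 4 mm from the hole centre, and its corners stand at 6.5° mod 60. The tool yaw should therefore be 36.5°.

```bash
python3 - <<'E'
from h import *
rel([551.2,-180.1,135],36.5)
E
```

```text
t 7.53 pos [ 545.8 -271.   126.3] xaxis_yaw -3.24 zax [ 0.0014  0.0207 -0.9998] q6 -3.030 F [-0.7 -0.3 -2.1] T [-0.12 -0.11 -0.02] op 24.1
rot [ -1.14  -0.42 -39.73] shift cm [ 0.02 -9.12 -0.68]
```

Request:
servo_tool(motion=[[[0,0,-5,0,0,-1.2,2.0],[-0.3,-0.1,-10,0,-1,-1.8,2.0],[-0.6,-0.2,-20,0,-4,-1.5,2.0],[-1.14,-0.4,-30,0,-7,-1,2.0],[-1.14,-0.42,-39.7,0,-9.1,-0.7,2.0],[-1.14,-0.42,-39.7,0,-9.1,-0.7,2.0],[-1.14,-0.42,-39.7,0,-9.1,-0.7,2.0]]])

```text
t: 8.4
position: [551.1, -180.6, 135.5]
tool_rot: [2.985, 0.979, 0.001]
wrist_force: [-0.2, -0.7, -1.1]
opening: 23.8
```

```bash
python3 - <<'E'
from h import *
o,r=st(); print("foot",o["position"]+r[:,2]*62.2, bot.get_obs()["q"].round(3))
c=bot.camera("wrist"); cv2.imwrite("pics/w5.png",c["color"][:,:,::-1])
rel([551.2,-180.1,135],36.5)
E
```

```text
t 8.40 pos [ 551.1 -180.6  135.5] xaxis_yaw 36.33 zax [ 4.e-04 -1.e-04 -1.e+00] q6 -2.528 F [-0.2 -0.7 -1.1] T [-0.05 -0.22  0.02] op 23.8
foot [ 551.13780973 -180.62946811   73.2544155 ] [ 0.02   0.279 -0.326  0.    -0.966 -2.528]
t 8.45 pos [ 551.1 -180.9  135.4] xaxis_yaw 36.32 zax [ 4.e-04 -1.e-04 -1.e+00] q6 -2.528 F [-0.4  0.  -2.4] T [-0.07 -0.23 -0.02] op 23.9
rot [ 0.02 -0.02 -0.18] shift cm [ 0.06 -0.05  0.04]
```

View pics/w5.png

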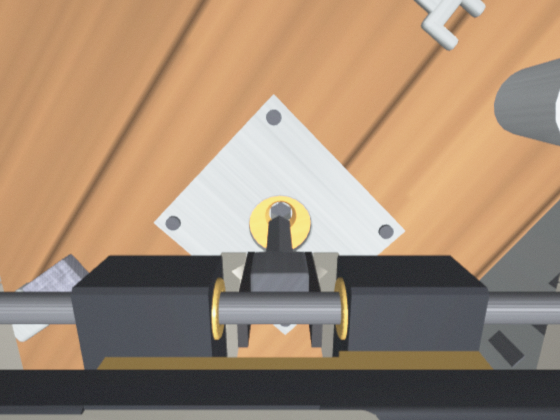

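The key is poised over the socket, with the shank at (280,240) and the socket at (281,208) beyond its foot. I'll descend to just above the brass face, then feel in small steps.

Request:
servo_tool(motion=[[[0,0,0,0.04,-0.04,0.8,2.0],[0,0,0,0.04,-0.04,1.6,2.0],[0,0,0,0.04,-0.04,2.2,2.0],[0,0,0,0.04,-0.04,2.3,2.0]]])

```text
t: 8.95
position: [550.7, -180.4, 111.6]
tool_rot: [-2.985, -0.979, 0.002]
wrist_force: [0.5, -0.0, -1.6]
opening: 23.8
```

Request:
servo_tool(motion=[[[0,0,0,0,0,0.15,2.0],[0,0,0,0,0,0.3,2.0],[0,0,0,0,0,0.4,2.0],[0,0,0,0,0,0.4,2.0]]])

```text
t: 9.45
position: [550.7, -180.4, 107.6]
tool_rot: [-2.985, -0.979, 0.001]
wrist_force: [-0.3, 0.0, -1.0]
opening: 23.8
```

```bash
python3 - <<'E'
from h import *
o,r=st(); print("foot",o["position"]+r[:,2]*62.2, bot.get_obs()["q"].round(3))
E
```

```text
t 9.45 pos [ 550.7 -180.4  107.6] xaxis_yaw 36.31 zax [-9.e-04 -1.e-04 -1.e+00] q6 -2.529 F [-0.3  0.  -1. ] T [-0.02 -0.19  0.02] op 23.8
foot [ 550.68352828 -180.40234721   45.41431839] [ 0.021  0.308 -0.357  0.    -0.906 -2.529]
```

Request:
servo_tool(motion=[[[0,0,0,0,0,0.1,2.0],[0,0,0,0,0,0.2,2.0],[0,0,0,0,0,0.3,2.0],[0,0,0,0,0,0.4,2.0],[0,0,0,0,0,0.5,2.0]]])

```text
t: 10.07
position: [551.0, -180.5, 102.8]
tool_rot: [2.985, 0.979, -0.001]
wrist_force: [0.2, -0.9, 1.8]
opening: 23.5
```

```bash
python3 - <<'E'
from h import *
o,r=st(); print("foot",o["position"]+r[:,2]*62.2, bot.get_obs()["q"].round(3))
E
```

```text
t 10.07 pos [ 551.  -180.5  102.8] xaxis_yaw 36.32 zax [-3.e-04 -3.e-04 -1.e+00] q6 -2.529 F [ 0.2 -0.9  1.8] T [ 0.01 -0.06 -0.02] op 23.5
foot [ 551.01336753 -180.48836294   40.62523636] [ 0.021  0.314 -0.363  0.    -0.895 -2.529]
```

Request:
servo_tool(motion=[[[0,0,0,0,0,0.05,2.0],[0,0,0,0,0,0.1,2.0]]])

```text
t: 10.32
position: [551.2, -180.4, 101.9]
tool_rot: [2.985, 0.979, -0.0]
wrist_force: [0.3, 0.9, -2.0]
opening: 23.7
```

Request:
servo_tool(motion=[[[0,0,0,0,0,0.08,2.0],[0,0,0,0,0,0.16,2.0],[0,0,0,0,0,0.24,2.0]]])

```text
t: 10.7
position: [551.3, -180.4, 99.4]
tool_rot: [2.985, 0.979, 0.0]
wrist_force: [0.6, 0.9, -1.3]
opening: 24.1
```

The foot is inside the socket at z ≈ 37 with no resistance. I'll keep lowering.

Request:
servo_tool(motion=[[[0,0,0,0,0,0.15,2.0],[0,0,0,0,0,0.3,2.0],[0,0,0,0,0,0.45,2.0],[0,0,0,0,0,0.6,2.0]]])

```text
t: 11.2
position: [551.3, -180.4, 93.3]
tool_rot: [2.985, 0.979, 0.0]
wrist_force: [0.1, 0.3, -1.0]
opening: 24.1
```

Request:
servo_tool(motion=[[[0,0,0,0,0,0.12,2.0],[0,0,0,0,0,0.24,2.0],[0,0,0,0,0,0.36,2.0],[0,0,0,0,0,0.45,2.0]]])

```text
t: 11.7
position: [551.3, -180.4, 88.7]
tool_rot: [2.985, 0.979, 0.0]
wrist_force: [-0.1, 1.1, -0.7]
opening: 23.8
```

```bash
python3 - <<'E'
from h import *
o,r=st(); print("foot",o["position"]+r[:,2]*62.2, bot.get_obs()["q"].round(3))
E
```

```text
t 11.70 pos [ 551.3 -180.4   88.7] xaxis_yaw 36.32 zax [ 2.e-04 -2.e-04 -1.e+00] q6 -2.529 F [-0.1  1.1 -0.7] T [ 0.23 -0.53 -0.02] op 23.8
foot [ 551.31987562 -180.39374404   26.53550176] [ 0.021  0.33  -0.377  0.    -0.863 -2.529]
```

Request:
servo_tool(motion=[[[0,0,0,0,0,0.05,2.0],[0,0,0,0,0,0.1,2.0],[0,0,0,0,0,0.15,2.0]]])

```text
t: 12.08
position: [551.3, -180.4, 87.2]
tool_rot: [2.985, 0.979, 0.0]
wrist_force: [0.1, 0.9, 0.3]
opening: 23.6
```

```bash
python3 - <<'E'
from h import *
o,r=st(); print("foot",o["position"]+r[:,2]*62.2, bot.get_obs()["q"].round(3))
E
```

```text
t 12.07 pos [ 551.3 -180.4   87.2] xaxis_yaw 36.32 zax [ 2.e-04 -2.e-04 -1.e+00] q6 -2.529 F [0.1 0.9 0.3] T [ 0.3  -0.43 -0.01] op 23.6
foot [ 551.35972339 -180.37094939   25.02385949] [ 0.021  0.332 -0.379  0.    -0.86  -2.529]
```

Request:
servo_tool(motion=[[[0,0,0,0,0,0.03,2.0],[0,0,0,0,0,0.06,2.0]]])

```text
t: 12.32
position: [551.5, -180.5, 87.1]
tool_rot: [2.984, 0.979, 0.001]
wrist_force: [-1.2, 1.1, 5.8]
opening: 23.8
```

The foot meets the floor with a light rise to 5.8 N. I'll start turning anticlockwise, gently.

Request:
servo_tool(motion=[[[0,0,-3,0,0,0,2.0],[0,0,-6,0,0,0,2.0],[0,0,-9,0,0,0,2.0],[0,0,-12,0,0,0,2.0]]])

```text
t: 12.82
position: [551.9, -180.3, 87.3]
tool_rot: [2.864, 1.288, 0.002]
wrist_force: [0.7, 1.6, 0.7]
opening: 23.9
```

```bash
python3 - <<'E'
from h import *
o,r=st(); print("foot",o["position"]+r[:,2]*62.2, bot.get_obs()["q"].round(3))
E
```

```text
t 12.82 pos [ 551.9 -180.3   87.3] xaxis_yaw 48.43 zax [ 1.6e-03 -2.0e-04 -1.0e+00] q6 -2.318 F [0.7 1.6 0.7] T [ 0.82 -0.61 -0.08] op 23.9
foot [ 551.99331921 -180.31661252   25.06403076] [ 0.021  0.332 -0.379  0.    -0.859 -2.318]
```

Request:
servo_tool(motion=[[[0,0,-5,0,0,0,2.0],[0,0,-10,0,0,0,2.0],[0,0,-15,0,0,0,2.0],[0,0,-20,0,0,0,2.0],[0,0,-25,0,0,0,2.0],[0,0,-30,0,0,0,2.0]]])

```text
t: 13.58
position: [552.0, -179.9, 87.2]
tool_rot: [2.431, 1.989, 0.003]
wrist_force: [0.1, 2.8, 2.0]
opening: 23.9
```

```bash
python3 - <<'E'
from h import *
o,r=st(); print("foot",o["position"]+r[:,2]*62.2)
c=bot.camera("wrist"); cv2.imwrite("pics/w6.png",c["color"][:,:,::-1])
E
```

```text
t 13.57 pos [ 552.  -179.9   87.2] xaxis_yaw 78.57 zax [ 1.9e-03  3.0e-04 -1.0e+00] q6 -1.791 F [0.1 2.8 2. ] T [ 1.22 -0.34 -0.12] op 23.9
foot [ 552.09380699 -179.89085181   25.03959257]
```

View pics/w6.png

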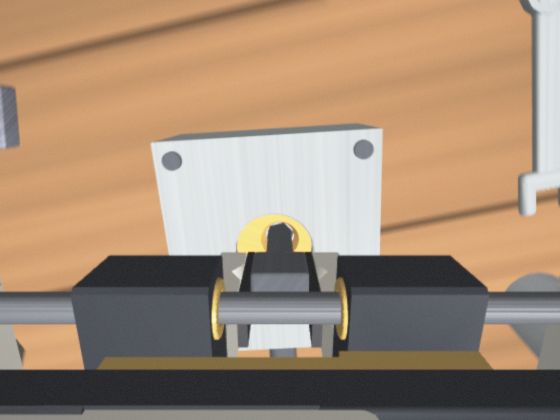

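Torque about z is −0.12 N m, which matches the spindle friction, so the valve is turning. The stop should come at a tool yaw of roughly 269–287°. I'm continuing.

Request:
servo_tool(motion=[[[0,0,0,0,0,0,2.0],[0,0,-5,0,0,0,2.0],[0,0,-10,0,0,0,2.0],[0,0,-15,0,0,0,2.0],[0,0,-20,0,0,0,2.0],[0,0,-25,0,0,0,2.0],[0,0,-30,0,0,0,2.0]]])

```text
t: 14.5
position: [551.8, -179.7, 87.2]
tool_rot: [1.827, 2.555, 0.002]
wrist_force: [-0.0, 2.3, 2.4]
opening: 24.1
```

```bash
cat > a.py <<'E'
from h import *
F=[];T=[]
for i in range(4):
    bot.camera("wrist"); o=bot.get_obs(); F.append(o["wrist_force"]);T.append(o["wrist_torque"])
o,r=st(); print("avgF",np.mean(F,0).round(2),"avgT",np.mean(T,0).round(3),"foot",(o["position"]+r[:,2]*62.2).round(2))
E
python3 a.py
```

```text
t 14.70 pos [ 551.8 -179.7   87.2] xaxis_yaw 108.64 zax [ 1.6e-03  6.0e-04 -1.0e+00] q6 -1.267 F [-1.5  3.5  2.5] T [ 1.75  0.13 -0.05] op 24.0
avgF [-0.66  3.29  2.45] avgT [ 1.633  0.068 -0.076] foot [ 551.92 -179.68   25.02]
```

A side load is building slowly (Fy ≈ 3.3 N). I'll ease the tool about 0.5 mm toward world +y and see whether it relaxes.

Request:
servo_tool(motion=[[[0,0,0,0.03,0.01,0,2.0],[0,0,0,0.05,0.02,0,2.0]]])

```text
t: 14.95
position: [551.8, -179.4, 87.3]
tool_rot: [1.833, 2.55, 0.002]
wrist_force: [-1.5, 0.0, 0.5]
opening: 24.0
```

```bash
python3 a.py
```

```text
t 15.15 pos [ 551.8 -179.4   87.2] xaxis_yaw 108.62 zax [ 1.5e-03  4.0e-04 -1.0e+00] q6 -1.268 F [0.9 0.6 0.9] T [ 0.51 -0.04 -0.03] op 23.7
avgF [-0.16  1.4   1.35] avgT [ 0.527 -0.05  -0.026] foot [ 551.93 -179.33   25.02]
```

Request:
servo_tool(motion=[[[0,0,-4,0.02,0.01,0,2.0],[0,0,-9,0.02,0.01,0,2.0],[0,0,-14,0.02,0.01,0,2.0],[0,0,-19,0.02,0.01,0,2.0],[0,0,-24,0.02,0.01,0,2.0],[0,0,-30,0.02,0.01,0,2.0]]])

```text
t: 15.9
position: [551.6, -179.2, 87.2]
tool_rot: [1.106, 2.94, 0.001]
wrist_force: [-1.2, 1.0, 2.9]
opening: 23.8
```

```bash
python3 a.py
```

```text
t 16.10 pos [ 551.7 -179.2   87.2] xaxis_yaw 138.48 zax [ 1.1e-03  3.0e-04 -1.0e+00] q6 -0.747 F [-1.4  1.3  1.8] T [0.72 0.48 0.03] op 23.7
avgF [-1.42  1.18  2.32] avgT [ 0.742  0.398 -0.028] foot [ 551.73 -179.19   25.02]
```

Request:
servo_tool(motion=[[[0,0,-4,0.03,0,0,2.0],[0,0,-9,0.04,0,0,2.0],[0,0,-14,0.04,0,0,2.0],[0,0,-19,0.04,0,0,2.0],[0,0,-24,0.04,0,0,2.0],[0,0,-30,0.04,0,0,2.0]]])

```text
t: 16.85
position: [551.2, -179.1, 87.2]
tool_rot: [0.314, 3.125, 0.0]
wrist_force: [-0.9, 0.3, 2.6]
opening: 23.9
```

```bash
python3 a.py
```

```text
t 17.05 pos [ 551.2 -179.1   87.2] xaxis_yaw 168.27 zax [ 9.e-04  1.e-04 -1.e+00] q6 -0.228 F [-0.5 -0.5  2.7] T [ 0.28  0.42 -0.03] op 24.1
avgF [-0.88  0.33  2.42] avgT [ 0.307  0.415 -0.041] foot [ 551.29 -179.1    25.  ]
```

Request:
servo_tool(motion=[[[0,0,-4,0.02,0,0,2.0],[0,0,-9,0.02,0,0,2.0],[0,0,-14,0.02,0,0,2.0],[0,0,-19,0.02,0,0,2.0],[0,0,-24,0.02,0,0,2.0],[0,0,-30,0.02,0,0,2.0]]])

```text
t: 17.8
position: [550.9, -179.2, 87.2]
tool_rot: [-0.499, 3.101, -0.0]
wrist_force: [-1.0, -0.3, 2.5]
opening: 23.6
```

```bash
python3 a.py
```

```text
t 18.00 pos [ 550.9 -179.2   87.2] xaxis_yaw -161.95 zax [ 7.e-04 -0.e+00 -1.e+00] q6 0.292 F [-1.3 -0.8  1.6] T [-0.01  0.56 -0.03] op 23.9
avgF [-1.43 -0.39  2.23] avgT [ 0.023  0.517 -0.059] foot [ 550.96 -179.17   24.99]
```

Request:
servo_tool(motion=[[[0,0,-4,0.03,0,0,2.0],[0,0,-9,0.03,0,0,2.0],[0,0,-14,0.03,0,0,2.0],[0,0,-19,0.03,0,0,2.0],[0,0,-24,0.03,0,0,2.0],[0,0,-30,0.03,0,0,2.0]]])

```text
t: 18.75
position: [550.7, -179.4, 87.2]
tool_rot: [-1.278, 2.869, -0.001]
wrist_force: [-0.4, -1.3, 0.8]
opening: 23.7
```

```bash
python3 a.py
```

```text
t 18.95 pos [ 550.7 -179.4   87.2] xaxis_yaw -132.17 zax [ 8.e-04 -2.e-04 -1.e+00] q6 0.812 F [-0.4 -2.   1.5] T [-0.43  0.42 -0.04] op 23.6
avgF [-0.68 -1.25  1.62] avgT [-0.383  0.385 -0.053] foot [ 550.75 -179.42   25.04]
```

Request:
servo_tool(motion=[[[0,0,-4,0.03,0,0,2.0],[0,0,-8,0.03,0,0,2.0],[0,0,-12,0.03,0,0,2.0],[0,0,-16,0.03,0,0,2.0],[0,0,-20,0.03,0,0,2.0],[0,0,-24,0.03,0,0,2.0],[0,0,-28,0.03,0,0,2.0]]])

```text
t: 19.82
position: [550.6, -179.7, 87.2]
tool_rot: [-1.928, 2.479, -0.001]
wrist_force: [-0.2, -1.2, 1.0]
opening: 23.6
```

```bash
python3 a.py
```

```text
t 20.02 pos [ 550.6 -179.7   87.2] xaxis_yaw -104.37 zax [ 9.e-04 -3.e-04 -1.e+00] q6 1.297 F [ 0.3 -2.   0.9] T [-0.67  0.12 -0.  ] op 23.7
avgF [-0.22 -1.42  1.15] avgT [-0.619  0.169 -0.065] foot [ 550.65 -179.74   25.03]
```

Request:
servo_tool(motion=[[[0,0,-2,0.03,0,0,2.0],[0,0,-4,0.03,0,0,2.0],[0,0,-6,0.03,0,0,2.0],[0,0,-8,0.03,0,0,2.0]]])

```text
t: 20.52
position: [550.6, -179.9, 87.2]
tool_rot: [-2.097, 2.339, -0.001]
wrist_force: [0.5, -0.5, 1.2]
opening: 23.6
```

```bash
python3 -c "
from h import *
st()"
```

```text
t 20.52 pos [ 550.6 -179.9   87.2] xaxis_yaw -96.24 zax [ 1.e-03 -3.e-04 -1.e+00] q6 1.440 F [ 0.5 -0.5  1.2] T [-0.08  0.03 -0.11] op 23.6
```

Request:
servo_tool(motion=[[[0,0,-2,0.01,0,0,2.0],[0,0,-4,0.01,0,0,2.0],[0,0,-6,0.01,0,0,2.0]]])

```text
t: 20.9
position: [550.6, -180.1, 87.2]
tool_rot: [-2.219, 2.223, -0.002]
wrist_force: [0.6, 0.1, 1.0]
opening: 23.7
```

```bash
python3 -c "
from h import *
st()"
```

```text
t 20.90 pos [ 550.6 -180.1   87.2] xaxis_yaw -90.11 zax [ 1.1e-03 -3.0e-04 -1.0e+00] q6 1.547 F [0.6 0.1 1. ] T [-0.14  0.01 -0.13] op 23.7
```

Yaw is at 269.9° with no stop yet. I'm continuing in small steps.

Request:
servo_tool(motion=[[[0,0,-1.5,0.01,0,0,2.0],[0,0,-3,0.01,0,0,2.0],[0,0,-4.5,0.01,0,0,2.0]]])

```text
t: 21.28
position: [550.6, -180.1, 87.2]
tool_rot: [-2.306, 2.132, -0.002]
wrist_force: [-0.4, 0.7, 0.9]
opening: 23.7
```

```bash
python3 -c "
from h import *
st()"
```

```text
t 21.27 pos [ 550.6 -180.1   87.2] xaxis_yaw -85.51 zax [ 1.2e-03 -3.0e-04 -1.0e+00] q6 1.627 F [-0.4  0.7  0.9] T [-0.01 -0.04 -0.16] op 23.7
```

Request:
servo_tool(motion=[[[0,0,-1.5,0,0,0,2.0],[0,0,-3,0,0,0,2.0],[0,0,-4.5,0,0,0,2.0]]])

```text
t: 21.65
position: [550.6, -180.1, 87.2]
tool_rot: [-2.39, 2.038, -0.002]
wrist_force: [-0.3, 0.4, 1.2]
opening: 23.6
```

```bash
python3 -c "
from h import *
st()"
```

```text
t 21.65 pos [ 550.6 -180.1   87.2] xaxis_yaw -80.91 zax [ 1.1e-03 -3.0e-04 -1.0e+00] q6 1.708 F [-0.3  0.4  1.2] T [-0.17 -0.09 -0.14] op 23.6
```

Yaw is now 279°.

Request:
servo_tool(motion=[[[0,0,-1.5,0,0,0,2.0],[0,0,-3,0,0,0,2.0],[0,0,-4.5,0,0,0,2.0]]])

```text
t: 22.02
position: [550.7, -180.1, 87.2]
tool_rot: [-2.47, 1.941, -0.002]
wrist_force: [0.5, -0.9, 0.5]
opening: 23.6
```

```bash
python3 -c "
from h import *
st()"
```

```text
t 22.02 pos [ 550.7 -180.1   87.2] xaxis_yaw -76.31 zax [ 1.1e-03 -3.0e-04 -1.0e+00] q6 1.788 F [ 0.5 -0.9  0.5] T [-0.23 -0.14 -0.14] op 23.6
```

Request:
servo_tool(motion=[[[0,0,-1.5,0,0,0,2.0],[0,0,-3,0,0,0,2.0],[0,0,-4,0,0,0,2.0]]])

```text
t: 22.4
position: [550.7, -180.2, 87.2]
tool_rot: [-2.537, 1.852, -0.002]
wrist_force: [0.1, -0.6, 0.3]
opening: 23.7
```

```bash
python3 -c "
from h import *
st()"
```

```text
t 22.40 pos [ 550.7 -180.2   87.2] xaxis_yaw -72.25 zax [ 1.2e-03 -3.0e-04 -1.0e+00] q6 1.859 F [ 0.1 -0.6  0.3] T [-0.31 -0.2  -0.3 ] op 23.7
```

Tz has risen to −0.30, so the stop seems to begin here, at yaw ≈ 287°. I'll confirm with a small further turn.

Request:
servo_tool(motion=[[[0,0,-0.7,0,0,0,2.0],[0,0,-1.4,0,0,0,2.0]]])

```text
t: 22.65
position: [550.7, -180.2, 87.2]
tool_rot: [-2.56, 1.82, -0.002]
wrist_force: [-0.6, -1.4, 1.4]
opening: 23.9
```

```bash
python3 a.py
```

```text
t 22.85 pos [ 550.7 -180.2   87.3] xaxis_yaw -70.85 zax [ 1.3e-03 -3.0e-04 -1.0e+00] q6 1.883 F [ 0.4 -0.8  0.3] T [-0.38 -0.19 -0.29] op 23.6
avgF [ 0.2  -0.83  0.72] avgT [-0.366 -0.163 -0.309] foot [ 550.81 -180.22   25.06]
```

Torque holds at −0.31 and no longer relaxes, which is well above the 0.12 friction. It is capped by the grip (30 N × 9.5 mm). I'll grip a bit firmer and check that it's a true stop.

Request:
servo_tool(motion=[[[0,0,0,0,0,0,2.0],[0,0,0,0,0,0,2.0],[0,0,-0.5,0,0,0,2.0],[0,0,-1,0,0,0,2.0]]], squeeze=45)

```text
t: 23.35
position: [550.7, -180.2, 87.2]
tool_rot: [-2.576, 1.798, -0.002]
wrist_force: [0.6, -0.7, 0.1]
opening: 23.6
```

```bash
python3 a.py; python3 - <<'E'
from h import *
c=bot.camera("wrist"); cv2.imwrite("pics/w7.png",c["color"][:,:,::-1])
E
```

```text
t 23.55 pos [ 550.7 -180.2   87.2] xaxis_yaw -69.85 zax [ 1.3e-03 -3.0e-04 -1.0e+00] q6 1.901 F [-0.3 -0.9  0.5] T [-0.4  -0.19 -0.28] op 23.5
avgF [ 0.19 -0.48  0.31] avgT [-0.389 -0.18  -0.296] foot [ 550.77 -180.22   25.03]
```

View pics/w7.png

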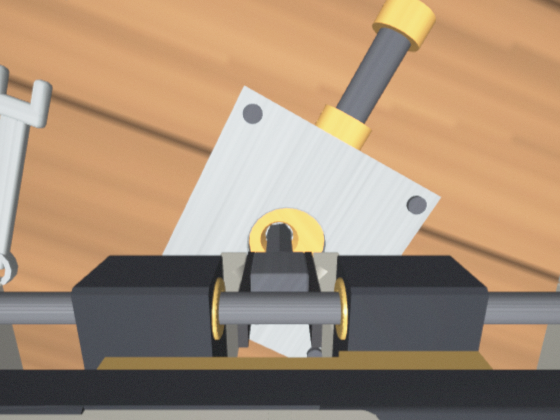

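```bash
python3 - <<'E'
import cv2,numpy as np
o=[]
for f in ["w6","w7"]:
    o.append(cv2.resize(cv2.imread(f"pics/{f}.png")[205:295,225:335],(780//2,319),interpolation=cv2.INTER_CUBIC))
cv2.imwrite("pics/cmp.png",np.hstack(o))
E
```

```text
(no output)
```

View pics/cmp.png

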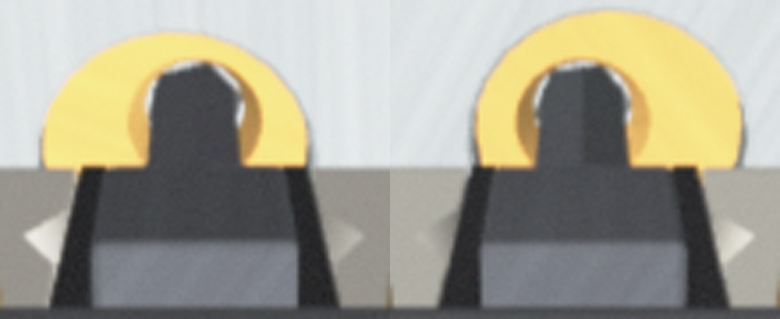

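Request:
servo_tool(motion=[[[0,0,-1,0,0,0,2.0],[0,0,-2,0,0,0,2.0],[0,0,-3,0,0,0,2.0]]])

```text
t: 23.98
position: [550.7, -180.2, 87.2]
tool_rot: [-2.623, 1.729, -0.002]
wrist_force: [1.5, -0.7, 0.5]
opening: 23.5
```

```bash
python3 a.py
```

```text
t 24.18 pos [ 550.7 -180.2   87.2] xaxis_yaw -66.86 zax [ 1.3e-03 -3.0e-04 -1.0e+00] q6 1.953 F [ 1.3 -0.6  0.6] T [-0.49 -0.3  -0.34] op 23.7
avgF [ 0.47 -0.54  0.64] avgT [-0.472 -0.244 -0.346] foot [ 550.8  -180.21   25.05]
```

The gripper has turned about 7° past the onset with torque steady at about 0.3–0.35, so the head is probably slipping round in the pads. I'll let go and look at the head's angle relative to the jaws.

Request:
servo_tool(motion=[[[0,0,0,0,0,0,3.0],[0,0,0,0,0,0,4.5],[0,0,0,0,0,0,4.5]]])

```text
t: 24.55
position: [550.6, -180.1, 87.1]
tool_rot: [-2.622, 1.73, -0.002]
wrist_force: [0.8, -1.2, 0.2]
opening: 42.6
```

```bash
python3 a.py; python3 - <<'E'
from h import *
c=bot.camera("wrist"); cv2.imwrite("pics/w8.png",cv2.resize(c["color"][200:300,215:345,::-1],(780,600),interpolation=cv2.INTER_CUBIC))
E
```

```text
t 24.75 pos [ 550.7 -180.2   87.2] xaxis_yaw -66.86 zax [ 1.2e-03 -3.0e-04 -1.0e+00] q6 1.953 F [0.6 0.1 0.1] T [-0.01 -0.02  0.01] op 44.8
avgF [ 0.58 -0.09 -0.04] avgT [-0.042 -0.028  0.014] foot [ 550.75 -180.22   25.  ]
```

View pics/w8.png

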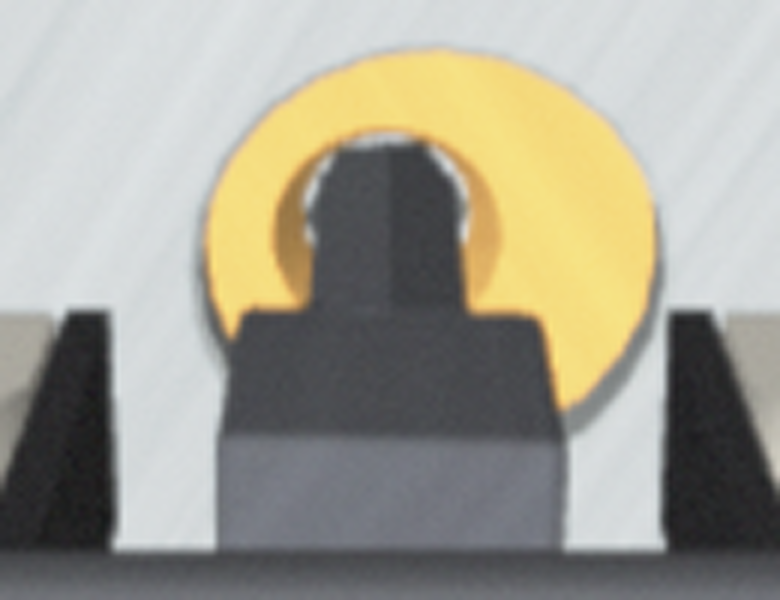

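Request:
servo_tool(motion=[[[0,0,0,0,0,-0.5,5.5],[0,0,0,0,0,-3,6],[0,0,0,0,0,-7,6],[0,0,0,0,0,-10,6],[0,0,0,0,0,-10,6]]])

```text
t: 25.42
position: [552.2, -180.4, 190.5]
tool_rot: [-2.62, 1.729, -0.01]
wrist_force: [0.3, 0.1, -0.4]
opening: 60.2
```

```bash
python3 a.py; python3 - <<'E'
from h import *
ims=[bot.camera("wrist") for i in range(3)]; c=ims[-1]; im=np.mean([k["color"].astype(float) for k in ims],0)[:,:,::-1].astype(np.uint8)
cv2.imwrite("pics/w9.png",im)
cv2.imwrite("pics/w9c.png",cv2.resize(im[155:245,225:335],(770,630),interpolation=cv2.INTER_CUBIC))
np.savez("w9.npz",pose=c["pose"],K=c["intrinsics"])
E
```

```text
t 25.62 pos [ 549.9 -180.1  186.4] xaxis_yaw -66.87 zax [-2.e-04 -0.e+00 -1.e+00] q6 1.953 F [-0.1  0.2 -0.4] T [-0.09 -0.05  0.04] op 60.3
avgF [ 0.03  0.14 -0.39] avgT [-0.081 -0.019  0.011] foot [ 549.91 -180.07  124.17]
```

View pics/w9c.png

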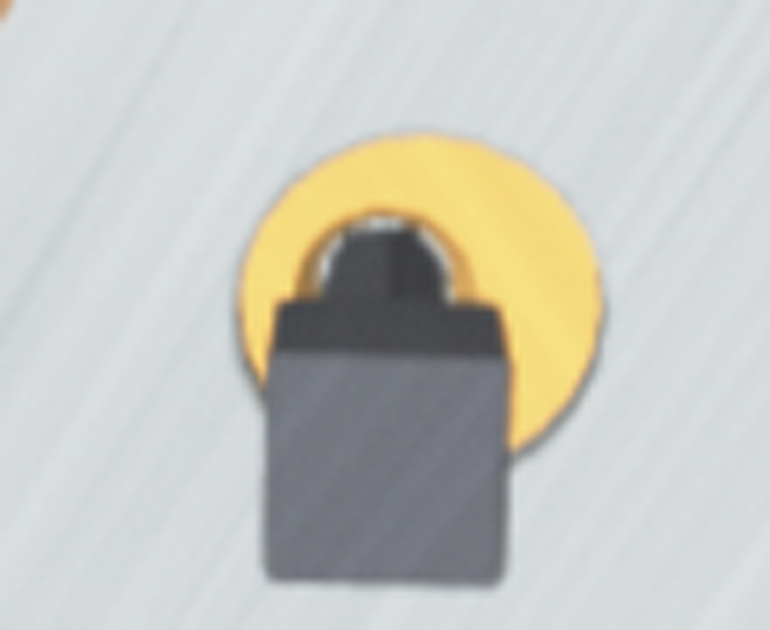

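```bash
python3 - <<'E'
from h import *
z=np.load("w9.npz"); c=dict(pose=z["pose"],intrinsics=z["K"])
P=plane(c,np.array([(270,352),(512,358),(505,584),(265,577)])/7+[225,155]-.43,117); print(P.round(1),P.mean(0).round(1))
for k in range(4):
    d=P[(k+1)%4]-P[k]; print(np.hypot(*d[:2]).round(1),(np.degrees(np.arctan2(d[1],d[0]))%90).round(1))
g=cv2.cvtColor(cv2.imread("pics/w9.png"),cv2.COLOR_BGR2GRAY)
E
```

```text
[[ 558.5 -165.1  117. ]
 [ 567.  -186.6  117. ]
 [ 545.7 -195.3  117. ]
 [ 537.1 -173.3  117. ]] [ 552.1 -180.1  117. ]
23.1 21.7
23.0 22.3
23.6 21.4
22.9 21.2
```

```bash
python3 - <<'E'
from h import *
rel([551.0,-180.2,87.5],-68.3)
E
```

```text
t 25.77 pos [ 550.1 -180.1  186.3] xaxis_yaw -66.86 zax [-3.e-04 -3.e-04 -1.e+00] q6 1.953 F [-0.  -0.6  0.4] T [-0.01 -0.04  0.02] op 60.0
rot [ 0.02 -0.01  1.44] shift cm [ 0.04 -0.08  9.88]
```

Request:
servo_tool(motion=[[[0,0,1.4,0.04,-0.08,3,6],[0,0,1.4,0.04,-0.08,6,6],[0,0,1.4,0.04,-0.08,9,5],[0,0,1.4,0.04,-0.08,9.8,4],[0,0,1.4,0.04,-0.08,9.8,2],[0,0,1.4,0.04,-0.08,9.8,2],[0,0,1.4,0.04,-0.08,9.8,2],[0,0,1.4,0.04,-0.08,9.8,2]]], squeeze=40)

```text
t: 26.78
position: [551.8, -180.2, 89.5]
tool_rot: [-2.6, 1.762, -0.003]
wrist_force: [-0.0, 1.0, 5.6]
opening: 23.9
```

```bash
python3 a.py
```

```text
t 26.98 pos [ 551.8 -180.2   89.5] xaxis_yaw -68.24 zax [ 1.6e-03 -5.0e-04 -1.0e+00] q6 1.929 F [-0.3  1.7  5.7] T [ 0.84  0.3  -0.01] op 23.7
avgF [-0.71  1.92  6.45] avgT [0.854 0.27  0.007] foot [ 551.86 -180.22   27.28]
```

Request:
servo_tool(motion=[[[0,0,-0.7,0,0,0,2],[0,0,-1.4,0,0,0,2]]])

```text
t: 27.22
position: [551.7, -180.2, 89.6]
tool_rot: [-2.622, 1.729, -0.003]
wrist_force: [-0.7, 1.6, 1.5]
opening: 23.8
```

```bash
python3 a.py
```

```text
t 27.43 pos [ 551.8 -180.2   89.5] xaxis_yaw -66.85 zax [ 1.7e-03 -4.0e-04 -1.0e+00] q6 1.953 F [0.  1.5 2.1] T [ 0.71  0.23 -0.24] op 23.6
avgF [-0.09  1.73  2.31] avgT [ 0.677  0.196 -0.246] foot [ 551.93 -180.18   27.35]
```

Request:
servo_tool(motion=[[[0,0,-0.7,0,0,0,2],[0,0,-1.5,0,0,0,2]]])

```text
t: 27.68
position: [551.8, -180.1, 89.5]
tool_rot: [-2.645, 1.695, -0.002]
wrist_force: [-0.8, 2.2, 2.2]
opening: 23.7
```

```bash
python3 a.py
```

```text
t 27.88 pos [ 551.8 -180.2   89.5] xaxis_yaw -65.36 zax [ 1.6e-03 -4.0e-04 -1.0e+00] q6 1.979 F [-0.6  0.6  2.1] T [ 0.64  0.22 -0.36] op 23.9
avgF [-0.58  1.45  1.91] avgT [ 0.653  0.193 -0.356] foot [ 551.87 -180.18   27.34]
```

Request:
servo_tool(motion=[[[0,0,-0.7,0,0,0,2],[0,0,-1.5,0,0,0,2]]])

```text
t: 28.12
position: [551.8, -180.2, 89.5]
tool_rot: [-2.667, 1.66, -0.002]
wrist_force: [-1.3, 1.4, 2.5]
opening: 23.8
```

```bash
python3 a.py
```

```text
t 28.32 pos [ 551.8 -180.2   89.5] xaxis_yaw -63.85 zax [ 1.6e-03 -4.0e-04 -1.0e+00] q6 2.005 F [0.3 1.9 2.9] T [ 0.69  0.22 -0.2 ] op 23.8
avgF [-0.39  1.61  2.53] avgT [ 0.681  0.213 -0.234] foot [ 551.87 -180.18   27.32]
```

Request:
servo_tool(motion=[[[0,0,0,0,0,0,3.0],[0,0,0,0,0,0,5],[0,0,0,0,0,0,6],[0,0,0,0,0,-4,6],[0,0,0,0,0,-8,6],[0,0,0,0,0,-10,6],[0,0,0,0,0,-10,6]]])

```text
t: 29.2
position: [552.6, -180.3, 191.4]
tool_rot: [-2.665, 1.66, -0.007]
wrist_force: [-0.4, 0.2, -0.3]
opening: 60.0
```

```bash
python3 a.py; python3 - <<'E'
from h import *
ims=[bot.camera("wrist") for i in range(3)]; c=ims[-1]; im=np.mean([k["color"].astype(float) for k in ims],0)[:,:,::-1].astype(np.uint8)
cv2.imwrite("pics/w10.png",im)
cv2.imwrite("pics/w10c.png",cv2.resize(im[155:245,225:335],(770,630),interpolation=cv2.INTER_CUBIC))
np.savez("w10.npz",pose=c["pose"],K=c["intrinsics"])
E
```

```text
t 29.40 pos [ 550.9 -180.   188.3] xaxis_yaw -63.85 zax [-4.e-04 -2.e-04 -1.e+00] q6 2.005 F [ 0.9  0.  -0.3] T [-0.12  0.   -0.01] op 59.8
avgF [ 0.36 -0.12 -0.37] avgT [-0.069  0.002  0.011] foot [ 550.89 -180.04  126.11]
```

View pics/w10c.png

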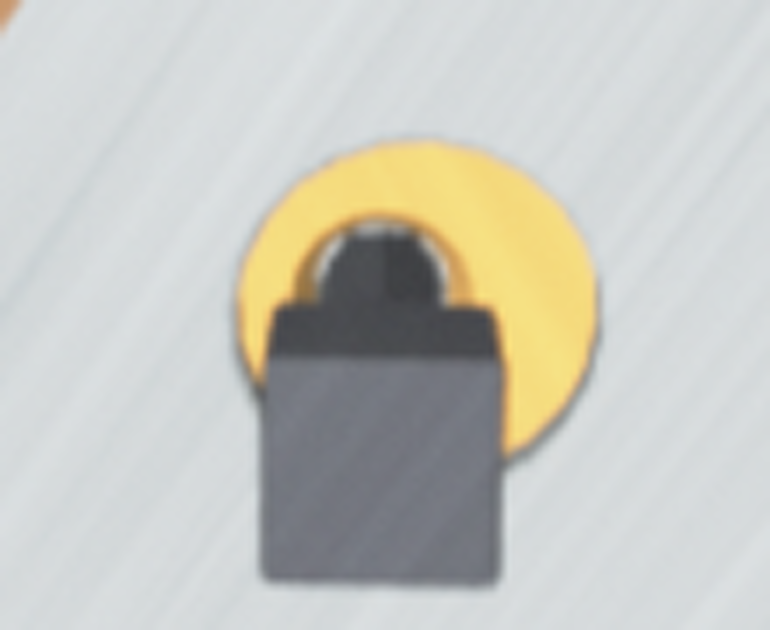

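```bash
cat > hy.py <<'E'
from h import *
from scipy.optimize import minimize
# measure head yaw in an image by fitting the top-face square (low-sat grey-blue) via edge lines
import sys
def yaw(tag,r0=(225,155)):
    z=np.load(tag+".npz"); c=dict(pose=z["pose"],intrinsics=z["K"]); im=cv2.imread(f"pics/{tag}.png")
    # rectify plane z=117 metric 10px/mm around (551,-180)
    s=8;N=48*s; W=np.array([(551-24,-180-24,117),(551+24,-180-24,117),(551+24,-180+24,117),(551-24,-180+24,117)],float)
    src=proj(c,W).astype(np.float32); dst=np.float32([(0,N),(N,N),(N,0),(0,0)])
    M=cv2.getPerspectiveTransform(src,dst); return cv2.warpPerspective(im,M,(N,N),flags=cv2.INTER_CUBIC)
a=[yaw(t) for t in ("w9","w10")]
cv2.imwrite("pics/rect.png",np.hstack(a))
for k in a:
    g=k.astype(int); L=g.mean(2)
    m=((L>95)&(L<145)&(g[:,:,0]-g[:,:,2]>0)).astype(np.uint8)
    m=cv2.morphologyEx(m,cv2.MORPH_OPEN,np.ones((25,25)))
    n,l,s_,ce=cv2.connectedComponentsWithStats(m); i=1+np.argmax(s_[1:,4])
    cnt=max(cv2.findContours((l==i).astype(np.uint8),0,1)[0],key=cv2.contourArea)
    rc=cv2.minAreaRect(cnt); print(rc, s_[i])
E
python3 hy.py
```

```text
((200.4482879638672, 192.12069702148438), (194.05162048339844, 186.4381103515625), 68.19859313964844) [   89    81   221   224 33653]
((200.31744384765625, 190.33229064941406), (193.72154235839844, 186.29946899414062), 65.1943359375) [   87    80   225   226 33702]
```

View pics/rect.png

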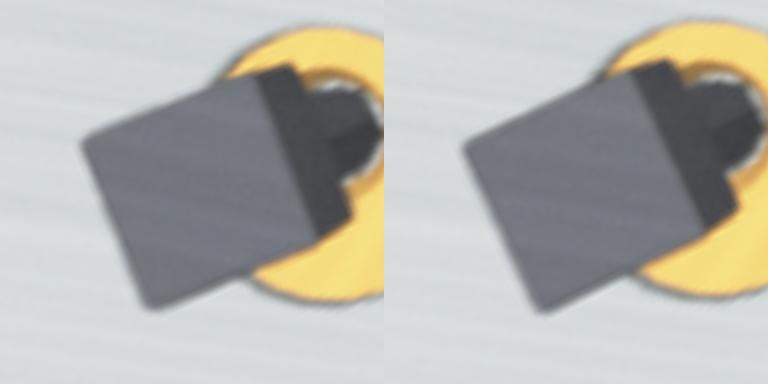

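The key turned about 3° more between the two looks, while the torque stayed well above friction. I'll check the socket's own angle from the white ledge segments round the shank.

```bash
cat > sk.py <<'E'
from h import *
def rect(im,c,z=41,half=14,s=14,ctr=(551.2,-180.1)):
    N=2*half*s;x,y=ctr
    W=np.array([(x-half,y-half,z),(x+half,y-half,z),(x+half,y+half,z),(x-half,y+half,z)],float)
    M=cv2.getPerspectiveTransform(proj(c,W).astype(np.float32),np.float32([(0,N),(N,N),(N,0),(0,0)]))
    return cv2.warpPerspective(im,M,(N,N),flags=cv2.INTER_CUBIC)
E
python3 - <<'E'
from sk import *
c4=None
z=np.load("w10.npz"); c=dict(pose=z["pose"],intrinsics=z["K"])
a=rect(cv2.imread("pics/w10.png"),c)
z=np.load("w9.npz"); c=dict(pose=z["pose"],intrinsics=z["K"])
b=rect(cv2.imread("pics/w9.png"),c)
cv2.imwrite("pics/r41.png",np.hstack([b,a]))
E
```

```text
(no output)
```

View pics/r41.png

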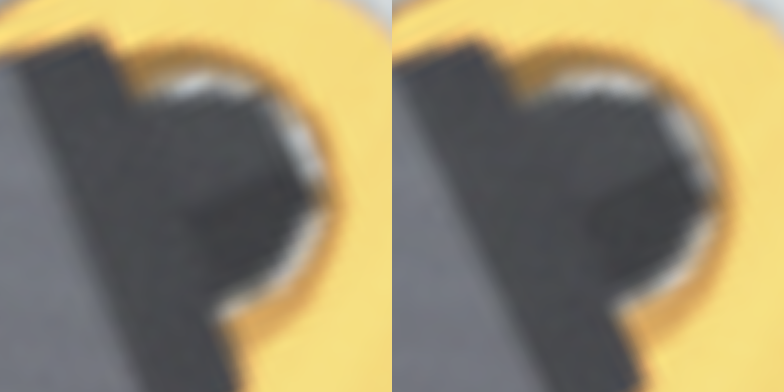

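```bash
cat > pr.py <<'E'
from sk import *
X=np.load("X.npy"); K=np.load("w9.npz")["K"]
def cam(pos,yaw,zax=(0,0,-1)):
    z=np.array(zax,float);z/=np.linalg.norm(z);a=np.radians(yaw)
    x=np.array([np.cos(a),np.sin(a),0]);x-=z*(x@z);x/=np.linalg.norm(x);y=np.cross(z,x)
    T=np.eye(4);T[:3,:3]=np.c_[x,y,z];T[:3,3]=pos; return dict(pose=T@X,intrinsics=K)
C=dict(w4=cam((545.8,-271,126.3),-3.24,(.0014,.0207,-1)),w5=cam((551.1,-180.7,135.4),36.32),w6=cam((552,-179.9,87.2),78.57,(.0019,.0003,-1)),w7=cam((550.7,-180.2,87.2),-69.85,(.0013,-.0003,-1)),w9=cam((549.9,-180.1,186.4),-66.87),w10=cam((550.9,-180,188.3),-63.85))
E
python3 - <<'E'
from pr import *
z=np.load("w9.npz"); print(np.abs(z["pose"]-C["w9"]["pose"]).max())
row=[]
for k in ("w4","w6","w7","w9"):
    a=rect(cv2.imread(f"pics/{k}.png"),C[k],s=14)
    N=a.shape[0]
    cv2.circle(a,(N//2,N//2),int(8.5*14),(255,0,255),1)
    for d in range(0,360,30):
        r0,r1=(12.5,13.8) ; u=np.array([np.cos(np.radians(d)),-np.sin(np.radians(d))])*14
        cv2.line(a,tuple((N/2+u*r0).astype(int).tolist()),tuple((N/2+u*r1).astype(int).tolist()),(0,0,255) if d==0 else (0,0,0),2)
    row.append(cv2.resize(a,(390,300*390//390*1)) if 0 else a)
cv2.imwrite("pics/r4.png",cv2.resize(np.vstack([np.hstack(row[:2]),np.hstack(row[2:])]),(600,600),interpolation=cv2.INTER_AREA))
E
```

```text
0.21031074953907591
```

View pics/r4.png

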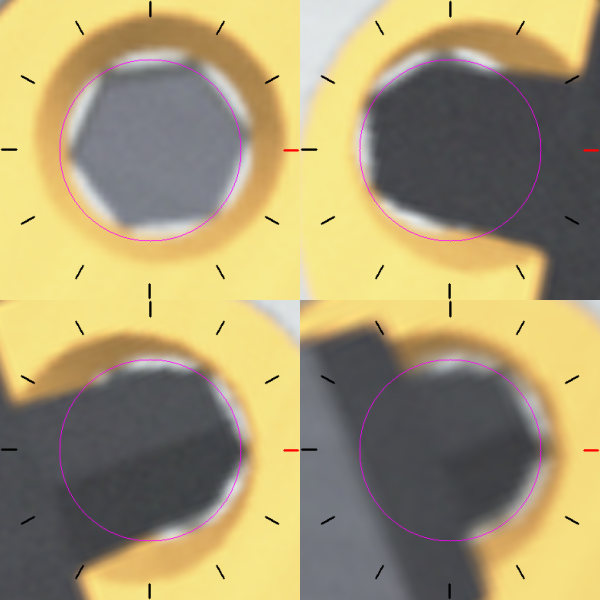

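```bash
python3 - <<'E'
from pr import *
rows=[]
cen={"w4":(157,147),"w7":(157-2,450-300),"w9":(454-300,450-300),"w10":None,"w6":(449-300,148)}
out=[]
for k in ("w4","w6","w7","w9","w10"):
    s=20;half=14
    a=rect(cv2.imread(f"pics/{k}.png"),C[k],s=s,half=half).astype(float)
    b=a[:,:,0] # blue: white ledge bright, brass low
    # refine centre: brass-vs-not mask: saturation edge of circle r8.5 -> maximise blue mean in r 7.8..8.4 visible minus in r 8.8..9.4
    best=None
    th=np.radians(np.arange(0,360,1.0))
    vis={"w4":np.ones(360,bool)}.get(k)
    if vis is None:
        yaw={"w6":78.57,"w7":-69.85,"w9":-66.87,"w10":-63.85}[k]; az=yaw+90
        d=(np.arange(360)-az+180)%360-180; vis=np.abs(d)<75
    def samp(cx,cy,r):
        x=(half+cx+r*np.cos(th))*s; y=(half-cy-r*np.sin(th))*s
        return cv2.remap(b.astype(np.float32),x.astype(np.float32)[None],y.astype(np.float32)[None],1)[0]
    for cx in np.arange(-1.5,1.6,.1):
        for cy in np.arange(-1.5,1.6,.1):
            v=(samp(cx,cy,8.2)-samp(cx,cy,8.95))[vis].mean()
            if best is None or v>best[0]: best=(v,cx,cy)
    _,cx,cy=best
    prof=np.mean([samp(cx,cy,r) for r in np.arange(7.75,8.5,.1)],0); prof=cv2.GaussianBlur(prof[None].astype(np.float32),(9,1),2)[0]
    # 60-periodic phase on visible part : min positions=corners
    idx=np.nonzero(vis)[0]; A=np.c_[np.ones(len(idx)),np.cos(6*th[idx]),np.sin(6*th[idx]),np.cos(th[idx]),np.sin(th[idx])]
    co=np.linalg.lstsq(A,prof[idx],rcond=None)[0]; ph=np.degrees(np.arctan2(-co[2],-co[1]))/6
    mins=[i for i in idx if prof[i]==prof[(np.arange(i-12,i+13))%360].min()]
    print(k,"centre",round(551.2+cx,1),round(-180.1+cy,1),"phase corner mod60",round(ph%60,1),"amp",round(np.hypot(co[1],co[2]),1),"local minima",mins)
E
```

```text
w4 centre 552.1 -179.4 phase corner mod60 6.8 amp 38.4 local minima [np.int64(6), np.int64(68), np.int64(127), np.int64(187), np.int64(247), np.int64(306)]
w6 centre 550.8 -179.3 phase corner mod60 32.5 amp 44.5 local minima [np.int64(121), np.int64(153), np.int64(214)]
w7 centre 552.0 -179.9 phase corner mod60 57.3 amp 40.1 local minima [np.int64(32), np.int64(60), np.int64(359)]
w9 centre 552.1 -179.7 phase corner mod60 57.7 amp 29.7 local minima [np.int64(60), np.int64(359)]
w10 centre 552.1 -179.6 phase corner mod60 56.7 amp 20.2 local minima [np.int64(57), np.int64(328), np.int64(356)]
```

The hex phase reads 6.8° at the start and 57.3°, 57.7° and 56.7° in the last three looks. So the spindle has turned about 230.5° (4.02 rad) and stood still while the key head crept on. It has been at its stop since yaw ≈ 284°, and the extra turn only wedged the key within the socket's play. I'll regrasp, back off to unload it, then touch the stop once more gently.

```bash
python3 - <<'E'
from h import *
rel([551.3,-180.1,88],-65.2)
E
```

```text
t 29.55 pos [ 551.2 -180.1  188.6] xaxis_yaw -63.85 zax [-1.e-04 -4.e-04 -1.e+00] q6 2.005 F [-0.7  0.7  1.2] T [-0.09 -0.04  0.06] op 60.0
rot [ 0.01 -0.02  1.35] shift cm [ 0.000e+00 -1.000e-02  1.006e+01]
```

Request:
servo_tool(motion=[[[0,0,1.3,0,0,3,6],[0,0,1.3,0,0,6,6],[0,0,1.3,0,0,9,5],[0,0,1.3,0,0,10,4],[0,0,1.3,0,0,10,4]]])

```text
t: 30.18
position: [551.0, -180.2, 88.2]
tool_rot: [2.646, -1.69, -0.001]
wrist_force: [0.9, -0.6, 1.6]
opening: 40.8
```

```bash
python3 -c "
from h import *
st()"
```

```text
t 30.18 pos [ 551.  -180.2   88.2] xaxis_yaw -65.14 zax [-1.4e-03 -6.0e-04 -1.0e+00] q6 1.983 F [ 0.9 -0.6  1.6] T [-0.06 -0.08  0.  ] op 40.8
```

Request:
servo_tool(motion=[[[0,0,0,0,0,0,2],[0,0,0,0,0,0,2],[0,0,0,0,0,0,2],[0,0,0,0,0,0,2]]], squeeze=25)

```text
t: 30.68
position: [551.7, -180.2, 89.2]
tool_rot: [2.647, -1.691, 0.001]
wrist_force: [-0.6, 2.0, 6.5]
opening: 23.9
```

```bash
python3 -c "
from h import *
st()"
```

```text
t 30.68 pos [ 551.7 -180.2   89.2] xaxis_yaw -65.13 zax [ 2.e-04 -7.e-04 -1.e+00] q6 1.983 F [-0.6  2.   6.5] T [0.74 0.37 0.04] op 23.9
```

Request:
servo_tool(motion=[[[0,0,1.5,0,0,0,2],[0,0,3,0,0,0,2],[0,0,4.5,0,0,0,2],[0,0,6,0,0,0,2]]])

```text
t: 31.18
position: [551.6, -180.1, 89.2]
tool_rot: [2.554, -1.829, 0.001]
wrist_force: [-1.2, 2.6, 2.7]
opening: 23.8
```

```bash
python3 -c "
from h import *
st()"
```

```text
t 31.18 pos [ 551.6 -180.1   89.2] xaxis_yaw -71.22 zax [ 1.e-04 -7.e-04 -1.e+00] q6 1.876 F [-1.2  2.6  2.7] T [0.57 0.35 0.1 ] op 23.8
```

Request:
servo_tool(motion=[[[0,0,2,0,0,0,2],[0,0,4,0,0,0,2],[0,0,6,0,0,0,2],[0,0,8,0,0,0,2]]])

```text
t: 31.68
position: [551.6, -180.1, 89.2]
tool_rot: [2.418, -2.006, 0.001]
wrist_force: [-0.2, 1.8, 2.8]
opening: 23.7
```

```bash
python3 a.py
```

```text
t 31.88 pos [ 551.6 -180.1   89.2] xaxis_yaw -79.21 zax [ 2.e-04 -7.e-04 -1.e+00] q6 1.737 F [-1.6  2.   2.9] T [0.56 0.35 0.09] op 23.9
avgF [-1.5   1.44  2.99] avgT [0.525 0.386 0.08 ] foot [ 551.65 -180.19   27.03]
```

```bash
cat > ph.py <<'E'
from sk import *
import sys
def phase(tag):
    ims=[bot.camera("wrist") for i in range(3)]; c=ims[-1]; im=np.mean([k["color"].astype(float) for k in ims],0)[:,:,::-1].astype(np.uint8)
    cv2.imwrite(f"pics/{tag}.png",im); np.savez(f"{tag}.npz",pose=c["pose"],K=c["intrinsics"])
    o,r=st(); yaw=np.degrees(np.arctan2(r[1,0],r[0,0]))
    s=20;half=14;b=rect(im,c,s=s,half=half)[:,:,0].astype(np.float32)
    th=np.radians(np.arange(0,360,1.0)); d=(np.arange(360)-yaw-90+180)%360-180
    samp=lambda cx,cy,r: cv2.remap(b,((half+cx+r*np.cos(th))*s).astype(np.float32)[None],((half-cy-r*np.sin(th))*s).astype(np.float32)[None],1)[0]
    for w in (75,65):
        vis=np.abs(d)<w
        _,cx,cy=max(((samp(x,y,8.2)-samp(x,y,8.95))[vis].mean(),x,y) for x in np.arange(-1.5,1.6,.1) for y in np.arange(-1.5,1.6,.1))
        p=np.mean([samp(cx,cy,r) for r in np.arange(7.75,8.5,.1)],0); i=np.nonzero(vis)[0]
        A=np.c_[np.ones(len(i)),np.cos(6*th[i]),np.sin(6*th[i]),np.cos(th[i]),np.sin(th[i])]; co=np.linalg.lstsq(A,p[i],rcond=None)[0]
        print("hex phase",round((np.degrees(np.arctan2(-co[2],-co[1]))/6)%60,1),"amp",round(np.hypot(co[1],co[2]),1),"ctr",round(cx,1),round(cy,1))
if __name__=="__main__": phase(sys.argv[1])
E
python3 ph.py w11; python3 - <<'E'
import cv2
cv2.imwrite("pics/w11c.png",cv2.resize(cv2.imread("pics/w11.png")[200:300,215:345],(780,600),interpolation=cv2.INTER_CUBIC))
E
```

```text
t 32.02 pos [ 551.6 -180.2   89.2] xaxis_yaw -79.21 zax [ 1.e-04 -7.e-04 -1.e+00] q6 1.737 F [-1.   1.3  2.9] T [0.52 0.34 0.03] op 23.9
hex phase 45.3 amp 35.9 ctr 0.5 0.1
hex phase 46.2 amp 40.1 ctr 0.5 0.1
```

View pics/w11c.png

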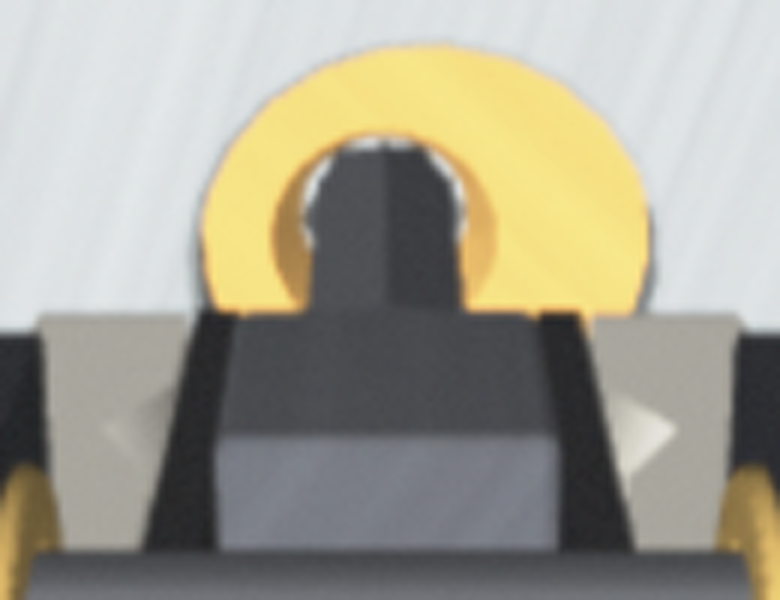

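The hex went back about 11° with the key. The key is snug in the socket and drags the spindle both ways. I'll turn forward again gently and stop at the first torque rise above the spindle friction.

Request:
servo_tool(motion=[[[0,0,-1.5,0,0,0,2],[0,0,-3,0,0,0,2],[0,0,-4.5,0,0,0,2],[0,0,-6,0,0,0,2]]])

```text
t: 32.52
position: [551.6, -180.1, 89.2]
tool_rot: [2.523, -1.871, 0.001]
wrist_force: [-0.9, 1.7, 2.6]
opening: 23.7
```

```bash
python3 ph.py w12
```

```text
t 32.67 pos [ 551.6 -180.1   89.2] xaxis_yaw -73.20 zax [ 1.e-04 -7.e-04 -1.e+00] q6 1.842 F [-1.1  1.8  3.2] T [ 0.54  0.33 -0.06] op 23.7
hex phase 50.9 amp 35.6 ctr 0.5 0.1
hex phase 51.5 amp 39.4 ctr 0.5 0.1
```

Request:
servo_tool(motion=[[[0,0,-1,0,0,0,2],[0,0,-2,0,0,0,2],[0,0,-3,0,0,0,2]]])

```text
t: 33.05
position: [551.6, -180.1, 89.2]
tool_rot: [2.571, -1.805, 0.001]
wrist_force: [-0.7, 1.0, 2.9]
opening: 23.9
```

```bash
python3 ph.py w13
```

```text
t 33.20 pos [ 551.6 -180.1   89.2] xaxis_yaw -70.19 zax [ 1.e-04 -7.e-04 -1.e+00] q6 1.894 F [0.  1.6 2.6] T [ 0.61  0.29 -0.09] op 23.8
hex phase 53.2 amp 36.8 ctr 0.5 0.2
hex phase 54.0 amp 40.3 ctr 0.5 0.2
```

Request:
servo_tool(motion=[[[0,0,-1,0,0,0,2],[0,0,-2,0,0,0,2]]])

```text
t: 33.45
position: [551.7, -180.1, 89.2]
tool_rot: [2.602, -1.759, 0.001]
wrist_force: [-0.2, 0.9, 3.0]
opening: 24.0
```

```bash
python3 ph.py w14
```

```text
t 33.60 pos [ 551.6 -180.2   89.2] xaxis_yaw -68.18 zax [ 1.e-04 -8.e-04 -1.e+00] q6 1.929 F [-0.   1.2  1.6] T [ 0.61  0.23 -0.06] op 23.7
hex phase 55.3 amp 36.0 ctr 0.5 0.2
hex phase 56.2 amp 39.7 ctr 0.5 0.2
```

Request:
servo_tool(motion=[[[0,0,-1,0,0,0,2],[0,0,-2,0,0,0,2]]])

```text
t: 33.85
position: [551.6, -180.1, 89.2]
tool_rot: [2.633, -1.713, 0.001]
wrist_force: [-0.9, 1.4, 3.3]
opening: 23.5
```

```bash
python3 ph.py w15
```

```text
t 34.00 pos [ 551.7 -180.1   89.2] xaxis_yaw -66.17 zax [ 2.e-04 -7.e-04 -1.e+00] q6 1.964 F [-0.7  1.8  1.7] T [ 0.59  0.29 -0.1 ] op 23.6
hex phase 57.1 amp 36.4 ctr 0.5 0.2
hex phase 58.1 amp 39.8 ctr 0.5 0.2
```

Request:
servo_tool(motion=[[[0,0,-1,0,0,0,2],[0,0,-2,0,0,0,2]]])

```text
t: 34.25
position: [551.7, -180.1, 89.2]
tool_rot: [2.662, -1.667, 0.001]
wrist_force: [-0.2, 1.6, 2.5]
opening: 23.8
```

```bash
python3 ph.py w16
```

```text
t 34.40 pos [ 551.7 -180.1   89.2] xaxis_yaw -64.17 zax [ 2.e-04 -7.e-04 -1.e+00] q6 1.999 F [-0.8  1.5  2.8] T [ 0.63  0.24 -0.21] op 23.8
hex phase 58.4 amp 34.8 ctr 0.5 0.2
hex phase 59.3 amp 37.4 ctr 0.5 0.2
```

Request:
servo_tool(motion=[[[0,0,-0.7,0,0,0,2],[0,0,-1.4,0,0,0,2]]])

```text
t: 34.65
position: [551.7, -180.1, 89.2]
tool_rot: [2.682, -1.635, 0.001]
wrist_force: [0.5, 1.0, 2.8]
opening: 23.8
```

```bash
python3 ph.py w17
```

```text
t 34.80 pos [ 551.7 -180.1   89.2] xaxis_yaw -62.77 zax [ 2.e-04 -7.e-04 -1.e+00] q6 2.024 F [0.1 2.4 2.3] T [ 0.69  0.24 -0.37] op 23.3
hex phase 58.0 amp 35.1 ctr 0.5 0.2
hex phase 58.5 amp 37.2 ctr 0.5 0.2
```

The torque rose from 0.10 to 0.21 to 0.37 N m while the hex stayed at 58–59°, so the spindle is at its stop. I'll let go and rise clear.

Request:
servo_tool(motion=[[[0,0,0.5,0,0,0,2],[0,0,0.5,0,0,0,3.0],[0,0,0.5,0,0,0,5],[0,0,0.5,0,0,0,6],[0,0,0.5,0,0,-3,6],[0,0,0.5,0,0,-7,6],[0,0,0.5,0,0,-10,6],[0,0,0.5,0,0,-10,6]]])

```text
t: 35.8
position: [553.2, -180.3, 192.0]
tool_rot: [-2.674, 1.646, -0.008]
wrist_force: [-0.0, -0.3, 0.1]
opening: 60.0
```

```bash
python3 ph.py w18; sed -i 's/("w9","w10")/("w9","w10","w18")/' hy.py; python3 hy.py; python3 - <<'E'
from h import *
for n in ("scene","side"):
    c=bot.camera(n); cv2.imwrite(f"pics/{n}2.png",c["color"][:,:,::-1])
    for q in ("key_grip","key_tip"):
        for r in bot.spot_point(n,q)[:4]: print(n,q,round(r["conf"],2),(c["pose"]@np.r_[r["point"],1])[:3].round(1))
w=cv2.imread("pics/w18.png")[130:270,190:370]; cv2.imwrite("pics/w18c.png",cv2.resize(w,(720,560),interpolation=cv2.INTER_CUBIC))
E
```

```text
t 35.95 pos [ 551.1 -180.   188.4] xaxis_yaw -63.28 zax [-9.e-04 -4.e-04 -1.e+00] q6 2.015 F [-0.1 -0.5 -0.3] T [-0.02  0.02 -0.  ] op 60.1
hex phase 57.8 amp 17.9 ctr 0.1 0.5
hex phase 58.2 amp 18.8 ctr 0.1 0.5
((200.4482879638672, 192.12069702148438), (194.05162048339844, 186.4381103515625), 68.19859313964844) [   89    81   221   224 33653]
((200.31744384765625, 190.33229064941406), (193.72154235839844, 186.29946899414062), 65.1943359375) [   87    80   225   226 33702]
((195.00906372070312, 186.57467651367188), (191.1167755126953, 185.21868896484375), 64.65382385253906) [   83    77   220   222 32351]
scene key_grip 0.77 [ 545.1 -178.   103.4]
scene key_grip 0.76 [568.4 310.4 101.4]
scene key_grip 0.75 [626.  215.9  84.6]
scene key_grip 0.67 [631.6 141.3 107.9]
scene key_tip 0.87 [ 5.740e+02  3.101e+02 -3.000e-01]
scene key_tip 0.85 [629.8 144.2   6. ]
scene key_tip 0.5 [ 550.1 -177.9   23. ]
side key_grip 0.77 [ 550.9 -180.8  106.5]
side key_grip 0.64 [576.3 305.8 103.3]
side key_grip 0.55 [640.5 140.3 113.4]
side key_grip 0.49 [630.6 213.8  84. ]
side key_tip 0.76 [6.350e+02 2.156e+02 2.000e-01]
side key_tip 0.74 [573.7 307.6   0. ]
side key_tip 0.73 [643.  142.7   6. ]
side key_tip 0.51 [ 553.1 -185.6   24.6]
```

View pics/w18c.png

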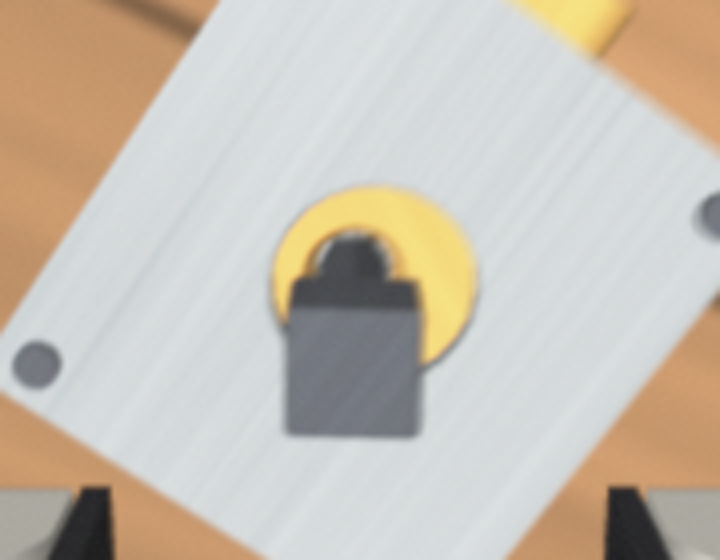

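View pics/side2.png

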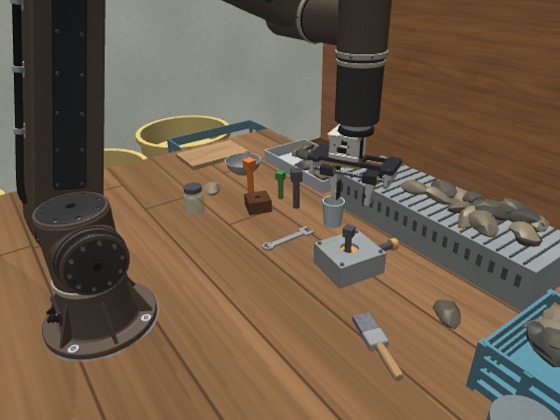

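```bash
python3 -c "
from cell import bot
print(bot.close_job(), bot.get_obs()['t'])"
```

```text
the job is handed in; nothing more can be done
the job is handed in; nothing more can be done
```

The gas valve is open at its stop, and the job was handed in at about 36 s of the 72 s. The key stands upright in the socket and the gripper is clear of it.

**What I did:**
- I took the small dark key from its stand and measured the socket's position and angle with the wrist camera.
- The key dropped home with the foot at about 25 mm. The floor contact read 5.8 N, and no reading of mine was above about 6.5 N.
- One continuous turn brought it to the stop. I then regrasped twice to check it.

**Last checks:**
- **Stop:** torque rose to 0.37 N m, against about 0.1 N m of friction, while the socket stood still. The pictures put the spindle about 231° (4.03 rad) from its start. That fits a stop at 4.2 rad if it started near 0.17 rad.
- **After release:** the socket angle was unchanged at 58°. The networks put the key head at 103–106 mm and the foot at 23–25 mm, so the key is home. It looked upright.
- **Bystanders:** those I could see in the last pictures looked untouched.

**What did not go cleanly:**
- On first reaching the stop I turned the key about 10° too far before I recognised it. It is now wedged, about 10–15° past the play I had worked out for the socket.
- Backing off to free it drew the spindle back about 11°. I turned it forward to the stop again but did not free the key.
- The force of the key on the valve could not be measured directly while it was wedged. Only the wrist force and torque show it was low.

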